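# Cull the mini loaves and lock the sound ones in the dipping basket

### The arm

A 6-joint arm with a two-finger parallel gripper is mounted at the origin on the work surface. World frame = base frame: x ahead of the robot, y to its left, z up, the work surface at z = 0. Lengths are in m, angles in rad, forces in N, time in s.
With the tool pointing down it reaches from about 0.375 to 0.75 m from the base axis. Payload 9 kg.
Tool frame: the origin (TCP) lies at the very end of the fingers, on their centre line; the grasp point (between the pads) lies 19 mm behind it; z points along the fingers, y is the line along which they close (so a half turn about z gives the same grasp; the last joint's range is limited). The gripper opens to 85 mm and grips with 20 to 120 N. Pads are 22 mm wide; open, the fingers measure 114 mm over their backs; the gripper's body (76 mm by 85 mm) begins 54 mm behind the grasp point. The pads swing forward as they close: fully open they stand 13 mm farther back than shut.
Start: joints at [-1.417, 0.104, 0.097, 1.564, 0, 1.353], TCP at [0.218, -0.559, 0.231] pointing down, gripper open.
Joint ranges: [-2.99, 2.99], [-0.84, 1.86], [-1.1, 1.16], [-1.84, 2.11], [-1.51, 1.56], [-3.14, 3.14]. Speed limits (rad/s): [2.22, 2.22, 2.57, 3.14, 3.14, 3.14].

### API

Orientations are given as a unit quaternion [x, y, z, w].
In Python, from cell import telemetry, read_camera, manip, cut_out gives the robot as it stands. The module is installed in compiled form; this text tells all that it offers.
- The arm moves only by the tool send_rows, never from a script. Its argument "series" is a list of rows, each a list of 6 numbers: the shift along the tool's x, y, z in mm, then the turn, a rotation vector about the tool's x, y, z in rad. In form: [[x, y, z, ax, ay, az], ...]. A call has 1 to 10 rows; each row shifts and turns the commanded pose from where the row before left it, along the tool's axes as they then stand; what a row does not reach is not made up. A row lasts 1/12 s, in which the tool goes at most 41.7 mm and 7.16 degrees, less where a joint would pass 70% of its speed; a pose out of reach is approached as far as the arm can. A call is refused whole if a number of a shift passes 41.7 or a number of a turn 0.125, either way. A call with a gripper value outside its range is refused whole. "fingers" is the gripper command: -1 is shut, 1 is fully open, values between are in proportion, set as the call begins (left out, the last holds). The fingers move at their own pace and stop on an object; "squeeze" is the grip in N (left out, the last holds). Time passes only in rows, so rows that do not move let the fingers close. It gives the time, the measured TCP pose, the force, the opening and the grip force at its end, in the units of the state.
- telemetry.sense(): the state, without advancing time (a new reading comes with each control period).
- read_camera(name): name is "scene" or "top" or "wrist"; returns a dict with "pixels" (420x560x3 uint8, red, green, blue), "fovy" (degrees; the focal length in pixels is half the picture's height over the tangent of half this angle, whatever the lens; pixels are square), "cx", "cy" (the principal point, pixels), "k1" (the pictures are not rectified: a ray, as slopes to the right and down, at radius r is drawn at 1 + k1 r^2 times it, then the intrinsics apply), "rvec" (rotation vector, rad) and "tvec" (3), from world to camera coordinates, as OpenCV has them. Camera axes: x right, y down, z forward; pixel columns grow to the right and rows downward; lengths in m; the calibration is good to about 2 mm. A picture is of the moment at which its call begins. There is no depth.
- manip.job_done(): hands the job in; it is judged then, once.
Trained networks look in a picture, given as the dict that the camera call returned (one of the last four; its "shot" number tells which), for a name from the list of things; names that differ only in an ending like _2 or _b are one class to them, and where a whole thing is asked for, a point or a joint stands for the part that bears it (a point fixed in the world has none). Each returns a list of dicts, best first, with "p" (0 to 1); they miss things now and then, are a little off and sometimes report something else, mostly with a low value. They report only what shows in the picture. A call takes as long as a camera call. They do not tell look-alikes from the thing itself.
- cut_out(picture, thing): "pixels" (420x560 bool, what is visible of it) and "at" ([column, row] in pixels, amid what is visible of it).
The state is a dict: "t": time; "joint_pos": joint angles; "dq": joint speeds; "joint_torque": joint torques, N m; "tcp_pos": TCP position; "ee_rot": TCP orientation; "ft_force": force on the tool from outside, world axes, zero at the start; "moment": the same for the moment, N m; "finger_gap": finger opening in m; "finger_force": force on a finger pad.
Only numpy, scipy, OpenCV 4.12 (cv2) and the standard library are available. Lean on these libraries where they do the work, as an engineer would, in place of code of your own. Each camera call takes 0.05 s, during which the arm holds its last target. There are 200 camera calls.

### The job

Sort this batch of mini cheese loaves for the coating dip: pull the hold-down keeper up off the rod of the round dipping basket and lay it on the drip mat, put every loaf that is too short, has a corner broken off or is bent into the grey rework tub, and lay every sound loaf flat on the basket's floor beside the rod. Once the sound loaves are all in, slide the keeper back down the rod, past the two sprung balls, until it clicks and sits fully home on the shoulder. Leave the brush, marker, scraper, jar and offcut where they are.

Things in the scene. Friction and masses are not known exactly. Their poses are not given: they have to be found in the camera images.
- board: wooden ripening board, 310 x 236 mm, 14 mm thick, fixed on the bench; carries the batch of 4 to 6 loaves in no particular order, about 55 mm of space between their long sides. Origin at the middle of its underside
- loaf_a: pale uncoated mini cheese loaf, a sound one: straight square bar 90 x 46 x 46 mm with all its corners, about 180 g. Origin at its middle; x runs along its length; any long face may be down (the origin is 23 mm above what it lies on). At the start it lies flat on the board. May be absent
- loaf_b: another sound loaf, as loaf_a. May be absent
- loaf_c: another sound loaf, as loaf_a. May be absent
- loaf_short: faulty loaf, too short: 60 x 46 x 46 mm, otherwise the same. Origin at its middle, x along its length. May be absent
- loaf_chipped: faulty loaf with a corner broken off: 90 x 46 x 46 mm, but at the end x = +13 to +45 mm the half y = -1 to +23 mm is missing over the full height; the part x = -45 to +13 mm is whole and is best gripped at x = -14 mm. Origin at the middle of the unbroken outline, x along its length. May be absent
- loaf_bent: faulty loaf, bent in its middle to a shallow V (seen from above), 46 mm wide and high, about 90 mm long: two straight halves whose middles lie at x = -20 and +20 mm, y = 0; the +x half points along x turned by -0.28 rad about z, the other by +0.28 rad. Grip across one half. Origin between the two middles, at mid height, x along its length. May be absent
- basket: round stainless dipping basket, fixed: flat drilled floor 244 mm across, its upper face 16 mm above the bench, a low rim standing 10 mm above the floor, two low carrying handles outside. In its centre stands a boss 32 mm thick that ends 68 mm above the bench in a shoulder; above it a thinner rod. Origin on the rod's axis at bench level, z up
- place0 (a point): point on the basket's floor 75 mm from the rod, a good middle for one loaf laid crosswise (its length square to the line to the rod); place1, place2, place3 follow at quarter turns, the four do not touch one another
- place1 (a point): as place0, a quarter turn on
- place2 (a point): as place0, half a turn on
- place3 (a point): as place0, three quarter turns on
- shoulder (a point): centre of the shoulder, the upper end of the boss, 68 mm above the bench, on which the keeper's hub sits when fully home
- rod_tip (a point): centre of the tip of the basket's upright rod, 134 mm above the bench. The rod is 16 mm thick up to 124 mm, then a cone down to 6 mm at the tip. Two spring-loaded balls of 12 mm stand 3.7 mm out of it on opposite sides, their centres 118 mm above the bench
- ball0 (a joint): how far one sprung ball is pressed into the rod, m: 0 = standing out, about 0.0025 while the keeper's bore lies over it, 0 again once the hub's top has passed below it (the click). Preload 2.6 N, then 2.6 N/mm. About 10 to 15 N down on the hub are needed to pass both balls; its weight is not enough, and as much to pull it up past them
- ball1 (a joint): the same for the ball on the other side
- keeper: stainless hold-down keeper, about 260 g, at the start home on the empty basket, hub up: an 8 mm bar ring 158 mm across, four spokes, and an upright hub in the middle, a knurled sleeve 34 mm thick and 44 mm high, gripped round its upper part. Bore 18.4 mm right through, 25 mm over the lowest 5 mm. Origin on the hub's axis at the underside, z up. Home, its top is 112 mm above the bench, its ring 6 mm above the loaves
- mat: dark ribbed drip mat, 190 x 190 mm, 6 mm thick, fixed on the bench, empty: the place to lay the keeper meanwhile. Origin at the middle of its underside
- tub: grey plastic rework tub, open on top, fixed: 240 mm (x) x 130 mm (y) x 65 mm high outside, walls and floor 5 mm. Origin at the middle of its underside
- brush: flat coating brush, 165 mm, lying near the robot; to be left alone
- marker: marker pen, about 130 mm, between board and basket; to be left alone
- scraper: flat green scraper 80 x 60 mm near the robot; to be left alone
- tester: small jar with white cap, 75 mm high, at the back; to be left alone
- offcut: flat offcut of yellow coated cheese 70 x 45 mm, at the back; to be left alone
Mind the look-alikes: they are no part of the job. What is shaped like the loaf_chipped but green is not meant.

How it is judged:
On the way, in this order (a step that is already met when the one before it is completed fails the run):
1. the keeper lies on the drip mat, hub over the mat, released (horizontal distance between keeper and mat below 0.08 m and height (world z) of keeper between 0.002 and 0.014 m and angle between keeper's own z axis and vertical below 0.12 rad and contact force between the fingers and keeper below 0.2 N), for 0.2 s.
2. all sound loaves lie flat on the basket's floor, released (horizontal distance between each of loaf_a, loaf_b, loaf_c and basket below 0.105 m and z of loaf_a in the frame of basket between 0.033 and 0.046 m and angle between loaf_a's own x axis and vertical between 1.42 and 1.72 rad and contact force between the fingers and loaf_a below 0.2 N and z of loaf_b in the frame of basket between 0.033 and 0.046 m and angle between loaf_b's own x axis and vertical between 1.42 and 1.72 rad and contact force between the fingers and loaf_b below 0.2 N and z of loaf_c in the frame of basket between 0.033 and 0.046 m and angle between loaf_c's own x axis and vertical between 1.42 and 1.72 rad and contact force between the fingers and loaf_c below 0.2 N), for 0.2 s.
3. the keeper's hub has clicked below the balls and sits on the shoulder (horizontal distance between keeper and shoulder below 0.004 m and z of keeper in the frame of shoulder between -0.004 and 0.003 m and angle between keeper's own z axis and vertical below 0.08 rad and value of joint each of ball0, ball1 below 0.0012 m), for 0.2 s.
At the end, for the whole second after the job is handed in: Sound loaves lie flat on the basket floor (middle within 105 mm of the rod, level within 8 degrees); faulty ones are inside the tub; the keeper is on the shoulder (3 mm in height, 4 mm sideways) with both balls out above it; all released and at rest; bystanders not moved (all of step 2 and all of step 3 and x of loaf_short in the frame of tub between -0.115 and 0.115 m and y of loaf_short in the frame of tub between -0.06 and 0.06 m and z of loaf_short in the frame of tub between 0.005 and 0.09 m and x of loaf_chipped in the frame of tub between -0.115 and 0.115 m and y of loaf_chipped in the frame of tub between -0.06 and 0.06 m and z of loaf_chipped in the frame of tub between 0.005 and 0.09 m and x of loaf_bent in the frame of tub between -0.115 and 0.115 m and y of loaf_bent in the frame of tub between -0.06 and 0.06 m and z of loaf_bent in the frame of tub between 0.005 and 0.09 m and linear speed of each of loaf_a, loaf_b, loaf_c, loaf_short, loaf_chipped, loaf_bent, keeper below 0.02 m/s and contact force between the fingers and keeper below 0.2 N); the robot touches nothing.
It fails at once if a bystander (brush, marker, scraper, jar or offcut) is moved by more than 30 mm (distance of any of brush, marker, scraper, tester, offcut from where it was at the start of the episode above 0.03 m).
Of loaf_a, loaf_b, loaf_c only 2 to 3 are there at a start; the rules pass over those that are not, and their reading is None.
Of loaf_short, loaf_chipped, loaf_bent only 2 to 3 are there at a start; the rules pass over those that are not, and their reading is None.
At some moment in a run one of loaf_a, loaf_b, loaf_c, loaf_short, loaf_chipped, loaf_bent may be knocked a few centimetres aside while the robot is not near it.
Once in a run the grip may slacken for a moment while it holds something.
It also fails if it takes over 210 s, if anything falls off the work surface, if the arm or the gripper's body presses on something with over 40 N, if the wrist force passes 120 N, or if a joint passes its speed limit or range.

## Working session

There is one attempt and no reset: what is moved stays moved. The work goes in short steps, Python scripts to look and compute and a tool call to move; the robot and the scene stay as the last step left them, time stands still between calls to the robot, and variables do not carry over. Pictures are saved under pics/ and viewed, at most 14 in all, crops included, and the job is handed in when it is done.

Besides the shell and the picture viewer there is one more tool, called after "Request:" in YAML: its name, and indented under it one key for each argument. send_rows: Moves the arm, as the interface text tells. Its arguments: {"type":"object","properties":{"series":{"type":"array"},"fingers":{"type":"number"},"squeeze":{"type":"number"}},"required":["series"]}

```bash
mkdir -p pics; cat > h.py <<'E'
import numpy as np, cv2
from cell import telemetry, read_camera, manip, cut_out
from scipy.spatial.transform import Rotation as R
def K(p):
    f=210/np.tan(np.radians(p['fovy'])/2); return f
def ray(p,uv):
    f=K(p); d=np.array([(uv[0]-p['cx'])/f,(uv[1]-p['cy'])/f]); s=d.copy()
    for _ in range(20): s=d/(1+p['k1']*(s@s))
    M=R.from_rotvec(p['rvec']).as_matrix(); return -M.T@np.array(p['tvec']), M.T@np.array([*s,1])
def at(p,uv,z):
    c,d=ray(p,uv); return (c+d*(z-c[2])/d[2])
def px(p,X):
    M=R.from_rotvec(p['rvec']).as_matrix(); q=M@np.array(X)+p['tvec']; s=q[:2]/q[2]
    return s*(1+p['k1']*(s@s))*K(p)+[p['cx'],p['cy']]
def save(p,n,crop=None,k=1):
    im=p['pixels'][:,:,::-1]
    if crop: im=im[crop[1]:crop[3],crop[0]:crop[2]]
    cv2.imwrite('pics/'+n,cv2.resize(im,None,fx=k,fy=k,interpolation=cv2.INTER_CUBIC))
def yaw_down(s): # world dir of tool axes
    return R.from_quat(s['ee_rot']).as_matrix()
E
python3 - <<'E'
from h import *
s=telemetry.sense(); print({k:np.round(v,3).tolist() for k,v in s.items()})
print(yaw_down(s).round(3))
p=read_camera('top'); save(p,'top0.png',k=1.4)
q=read_camera('scene'); save(q,'scene0.png',k=1.4)
for n,z in [('board',.014),('loaf_a',.06),('loaf_short',.06),('loaf_chipped',.06),('loaf_bent',.06),('basket',.016),('keeper',.09),('rod_tip',.134),('mat',.006),('tub',.065),('brush',0),('marker',0),('scraper',0),('tester',.07),('offcut',0)]:
    for d in cut_out(p,n)[:6]: print(n,round(d['p'],2),np.round(d['at']),at(p,d['at'],z).round(3)[:2],d['pixels'].sum())
E
```

```text
{'t': 0.0, 'joint_pos': [-1.417, 0.105, 0.096, 1.564, -0.0, 1.353], 'dq': [-0.0, 0.001, 0.001, -0.001, -0.001, 0.0], 'joint_torque': [-0.002, -55.693, 50.365, 0.017, -0.0, -0.0], 'tcp_pos': [0.218, -0.559, 0.231], 'ee_rot': [0.983, 0.185, 0.0, -0.001], 'ft_force': [0.122, -0.176, -0.461], 'moment': [-0.05, 0.016, 0.082], 'finger_force': 0.0, 'finger_gap': 0.085}
[[ 0.932  0.363 -0.   ]
 [ 0.363 -0.932  0.001]
 [ 0.    -0.001 -1.   ]]
board 0.9 [337. 181.] [ 0.551 -0.148] 7040
board 0.17 [432. 210.] [ 0.483 -0.409] 4677
loaf_a 0.85 [370. 133.] [ 0.675 -0.229] 714
loaf_a 0.66 [222. 162.] [0.576 0.159] 1039
loaf_a 0.63 [366. 170.] [ 0.572 -0.22 ] 677
loaf_short 0.64 [327. 133.] [ 0.668 -0.115] 439
loaf_short 0.54 [424. 148.] [ 0.643 -0.376] 330
loaf_short 0.2 [222. 163.] [0.573 0.159] 957
loaf_chipped 0.97 [413. 280.] [ 0.29  -0.346] 632
loaf_chipped 0.62 [370. 209.] [ 0.469 -0.232] 587
loaf_bent 0.31 [283. 167.] [ 0.569 -0.002] 223
basket 0.88 [222. 166.] [0.576 0.162] 6121
keeper 0.75 [217. 162.] [0.566 0.168] 957
keeper 0.19 [369. 211.] [ 0.459 -0.226] 578
rod_tip 0.83 [224. 168.] [0.541 0.143] 6520
mat 0.76 [431. 211.] [ 0.483 -0.408] 4647
mat 0.33 [366. 133.] [ 0.694 -0.229] 699
tub 0.7 [123. 194.] [0.477 0.412] 5256
brush 0.97 [338. 251.] [ 0.363 -0.16 ] 565
brush 0.59 [222. 169.] [0.571 0.165] 5896
marker 0.71 [223. 168.] [0.575 0.16 ] 5784
marker 0.61 [281. 168.] [0.584 0.002] 202
scraper 0.83 [208. 248.] [0.355 0.186] 739
tester 0.7 [428. 146.] [ 0.644 -0.384] 351
offcut 0.97 [153. 125.] [0.692 0.369] 395
```

View pics/top0.png

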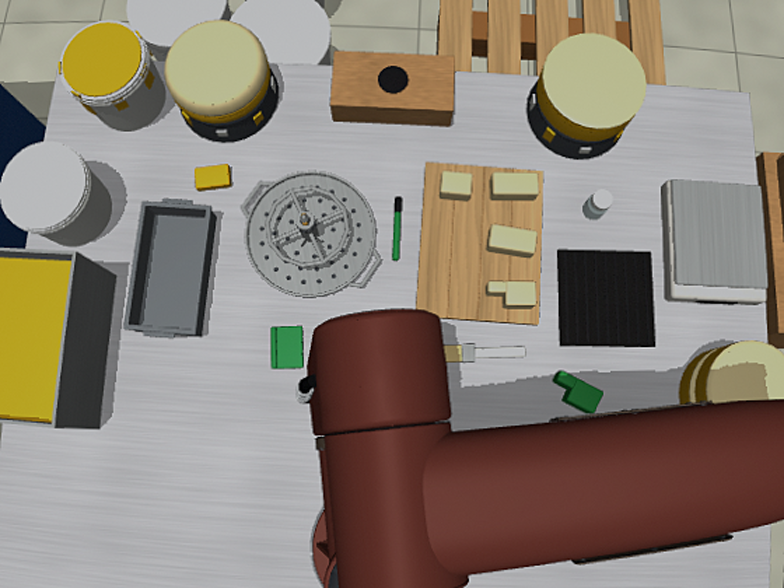

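View pics/scene0.png

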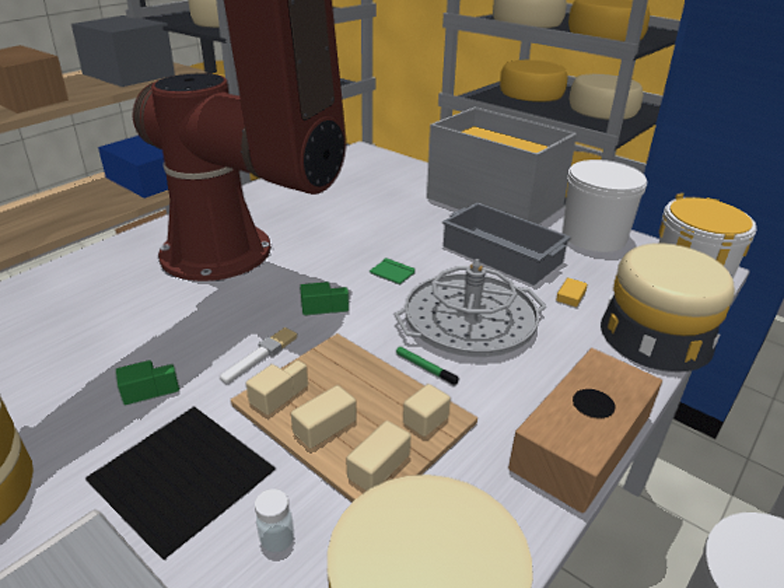

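The top view shows four cream loaves on the board, at native pixels short (327,133), sound (370,133), sound (366,170) and chipped (370,209). The keeper is on the basket at (219,160), the mat at (431,211) and the tub at (123,194).

Look-alikes:
- Green chipped shapes at (413,280) in the top view and (232,213) in the scene view are not meant.
- The offcut at (153,125) is not a loaf.
- The jar at (424,148) was misread by the network as loaf_short.

Next I fit exact poses.

```bash
cat > fit.py <<'E'
from h import *
from scipy.optimize import minimize
def box(x0,x1,y0,y1,h=.023): return np.array([[x,y,z] for x in(x0,x1) for y in(y0,y1) for z in(-h,h)])
S={'loaf_a':[box(-.045,.045,-.023,.023)],'loaf_short':[box(-.03,.03,-.023,.023)],
'loaf_chipped':[box(-.045,.013,-.023,.023),box(-.045,.045,-.023,-.001)],
'board':[np.array([[x,y,z] for x in(-.155,.155) for y in(-.118,.118) for z in(0,.014)])],
'mat':[np.array([[x,y,z] for x in(-.095,.095) for y in(-.095,.095) for z in(0,.006)])],
'tub':[np.array([[x,y,z] for x in(-.12,.12) for y in(-.065,.065) for z in(0,.065)])]}
def sil(p,parts,x,y,th,z,k=4):
    m=np.zeros((420*k,560*k),np.uint8); M=R.from_euler('z',th).as_matrix()
    for b in parts:
        q=np.array([px(p,M@v+[x,y,z]) for v in b]); cv2.fillConvexPoly(m,cv2.convexHull(np.round((q+.5)*k).astype(np.int32)),1)
    return cv2.resize(m.astype(np.float32),(560,420),interpolation=cv2.INTER_AREA)
def cream(p,u,r=45):
    h=cv2.cvtColor(p['pixels'],cv2.COLOR_RGB2HSV); 
    return h
def fit(views,name,x,y,z,ths=None):
    # views: list of (picture, mask)
    def c(v):
        e=0
        for p,m in views:
            s=sil(p,S[name],v[0],v[1],v[2],z); i=np.minimum(s,m).sum(); e+=1-i/(s.sum()+m.sum()-i)
        return e/len(views)
    best=None
    for t in (ths if ths is not None else np.arange(0,2*np.pi,np.pi/4)):
        r=minimize(c,[x,y,t],method='Nelder-Mead',options=dict(initial_simplex=[[x,y,t],[x+.012,y,t],[x,y+.012,t],[x,y,t+.25]],maxfev=70))
        if best is None or r.fun<best.fun: best=r
    r=minimize(c,best.x,method='Nelder-Mead',options=dict(initial_simplex=best.x+np.array([[0,0,0],[.004,0,0],[0,.004,0],[0,0,.06]]),maxfev=80))
    return r.x,r.fun
E
cat > m1.py <<'E'
from fit import *
p=read_camera('top');q=read_camera('scene')
def near(pic,name,X,tol=14):
    u=px(pic,X); c=[d for d in cut_out(pic,name) if np.hypot(*(np.array(d['at'])-u))<tol]
    return c[0]['pixels'].astype(np.float32) if c else None
for name,x,y,z in [('loaf_a',.675,-.229,.037),('loaf_a',.572,-.22,.037),('loaf_short',.668,-.115,.037),('loaf_chipped',.469,-.228,.037),('board',.551,-.148,0),('mat',.483,-.408,0),('tub',.477,.412,0)]:
    v=[(c,near(c,name,[x,y,z+.01])) for c in (p,q)]; ok=[m is not None for _,m in v]; v=[w for w in v if w[1] is not None]
    th=None if 'chip' in name else ([1.5,0.0,.8,2.3] if 'loaf' in name else [1.6] if name=='board' else [0.])
    if v: r,f=fit(v,name,x,y,z,th); print(name,ok,r.round(4),round(f,3))
# rod / hub in both views: print candidates
for pic,n in((p,'top'),(q,'scene')):
    for t in('keeper','rod_tip','basket'):
        d=cut_out(pic,t)
        if d: print(n,t,[(np.round(e['at'],1).tolist(),round(e['p'],2)) for e in d[:2]])
save(p,'c1.png',(165,110,285,225),6)
save(q,'c2.png',(270,170,400,270),6)
E
python3 m1.py
```

```text
loaf_a [True, True] [ 0.6837 -0.2241  1.6519] 0.088
loaf_a [True, True] [ 0.5738 -0.2215  1.474 ] 0.095
loaf_short [True, True] [ 0.6807 -0.1124  1.6189] 0.16
loaf_chipped [True, True] [ 0.4689 -0.2196  1.6077] 0.089
board [True, False] [ 0.545  -0.144   1.5201] 0.436
mat [True, True] [ 0.4798 -0.4153  0.0361] 0.037
tub [True, True] [ 0.4852  0.4249 -0.0177] 0.049
top keeper [([215.4, 163.9], 0.66), ([325.5, 133.2], 0.33)]
top rod_tip [([222.3, 167.0], 0.65)]
top basket [([217.0, 166.0], 0.97)]
scene keeper [([334.8, 206.0], 0.94)]
scene rod_tip [([336.2, 226.1], 0.98)]
scene basket [([338.1, 227.2], 0.71), ([363.5, 172.4], 0.36)]
```

View pics/c1.png

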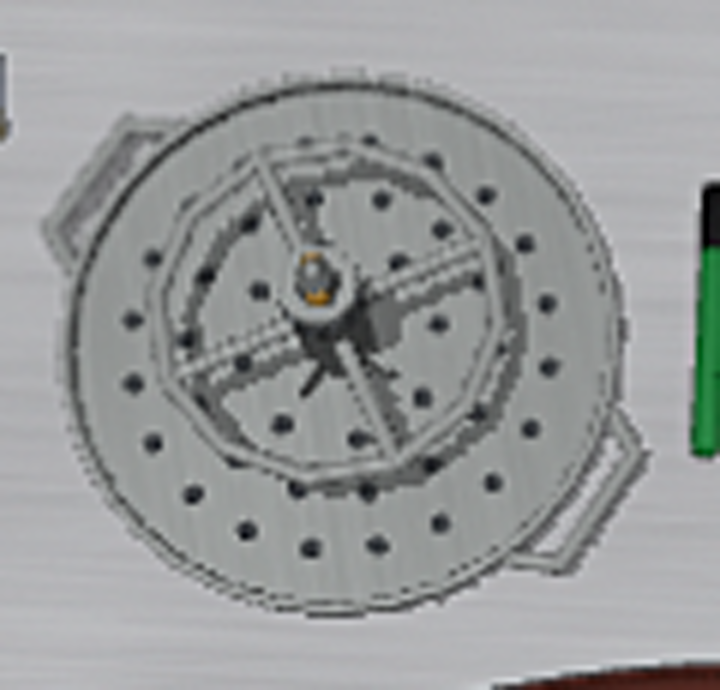

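View pics/c2.png

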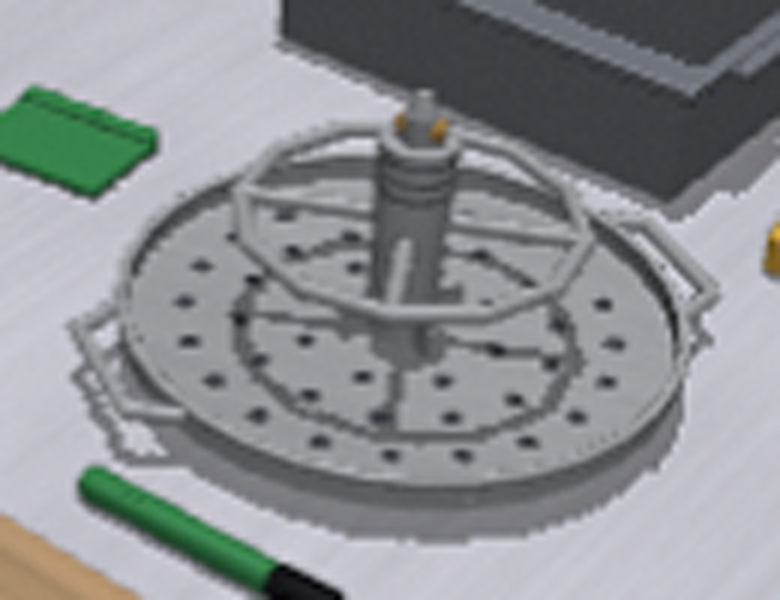

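The crops show the hub top at about (218,158) in the top view and (340.3,192.5) in the scene view. The rod tip is at (217.5,153.7) and (340.7,186.2), and the balls are orange. I triangulate these.

```bash
cat > goto.py <<'E'
# usage: goto.py x y z [yaw]: prints tool-frame delta (mm) and turn
from h import *; import sys
s=telemetry.sense(); M=yaw_down(s); a=[float(v) for v in sys.argv[1:]]
d=M.T@(np.array(a[:3])-s['tcp_pos'])*1000
yaw=np.arctan2(M[1,0],M[0,0]); print('t',round(s['t'],1),'tool mm',d.round(1),'yaw',yaw.round(3),'tilt rotvec tool',(M.T@np.cross(M[:,2],[0,0,-1])).round(3))
if len(a)>3: print('turn az',round(-((a[3]-yaw+np.pi)%(2*np.pi)-np.pi),3))
E
python3 - <<'E'
from h import *
from scipy.optimize import least_squares
p=read_camera('top');q=read_camera('scene')
for n,a,b,z in(('tip',(217.5,153.7),(340.7,186.2),.134),('hub',(218,157.8),(340.3,192.5),.112)):
    r=least_squares(lambda X:np.r_[px(p,X)-a,px(q,X)-b],[.57,.16,.12]); print(n,r.x.round(4),r.fun.round(1),at(p,a,z)[:2].round(4),at(q,b,z)[:2].round(4))
# basket circle check: project rim
c=[.566,.163]
E
python3 goto.py .57 .165 .22 1.571
```

```text
tip [0.5766 0.1622 0.1318] [-0. -0. -0.  0.] [0.576  0.1619] [0.5785 0.159 ]
hub [0.5739 0.1644 0.1106] [-0.5 -0.7 -0.9  0.2] [0.5717 0.1627] [0.5761 0.1647]
t 2.0 tool mm [ 591.  -546.7   11.3] yaw 0.372 tilt rotvec tool [0. 0. 0.]
turn az -1.199
```

Request:
send_rows:
  series:
    - [0,0,-4,0,0,-0.12]
    - [0,0,-4,0,0,-0.12]
    - [0,0,-4,0,0,-0.12]
    - [0,0,-4,0,0,-0.12]
    - [0,0,-4,0,0,-0.12]
    - [0,0,-4,0,0,-0.12]
    - [0,0,-4,0,0,-0.12]
    - [0,0,-4,0,0,-0.12]
    - [0,0,-4,0,0,-0.12]
    - [0,0,-4,0,0,-0.119]
  fingers: 1

```text
t: 2.88
tcp_pos: [0.218, -0.559, 0.2716]
ee_rot: [0.705, 0.709, -0.0, 0.0]
ft_force: [0.7, -0.4, 0.3]
finger_gap: 0.0854
finger_force: 0.0
```

Request:
send_rows:
  series:
    - [36,17,0,0,0,0]
    - [36,17,0,0,0,0]
    - [36,17,0,0,0,0]
    - [36,17,0,0,0,0]
    - [36,17,0,0,0,0]
    - [36,17,0,0,0,0]
    - [36,17,0,0,0,0]
    - [36,17,0,0,0,0]
    - [36,17,0,0,0,0]
    - [36,17,0,0,0,0]

```text
t: 3.72
tcp_pos: [0.3884, -0.1973, 0.2716]
ee_rot: [0.707, 0.707, 0.0, 0.0]
ft_force: [0.7, -0.5, -0.6]
finger_gap: 0.0857
finger_force: 0.0
```

Request:
send_rows:
  series:
    - [36,17,0,0,0,0]
    - [36,17,0,0,0,0]
    - [36,17,0,0,0,0]
    - [36,17,0,0,0,0]
    - [36,17,0,0,0,0]
    - [36,17,0,0,0,0]
    - [36,17,0,0,0,0]
    - [36,17,0,0,0,0]
    - [36,17,0,0,0,0]
    - [0,0,0,0,0,0]

```text
t: 4.55
tcp_pos: [0.5421, 0.1303, 0.2698]
ee_rot: [0.705, 0.709, 0.0, -0.001]
ft_force: [0.5, 1.1, -0.8]
finger_gap: 0.0853
finger_force: 0.0
```

```bash
python3 goto.py .575 .163 .25 1.571; python3 - <<'E'
from h import *
w=read_camera('wrist'); save(w,'w0.png',k=1.2); print(px(w,[.575,.163,.134]),px(w,[.575,.163,.112]))
E
```

```text
t 4.5 tool mm [32.5 33.1 19.9] yaw 1.575 tilt rotvec tool [-0.001 -0.002 -0.   ]
turn az 0.004
[319.40246199 168.57449319] [316.73007502 165.21688875]
```

View pics/w0.png

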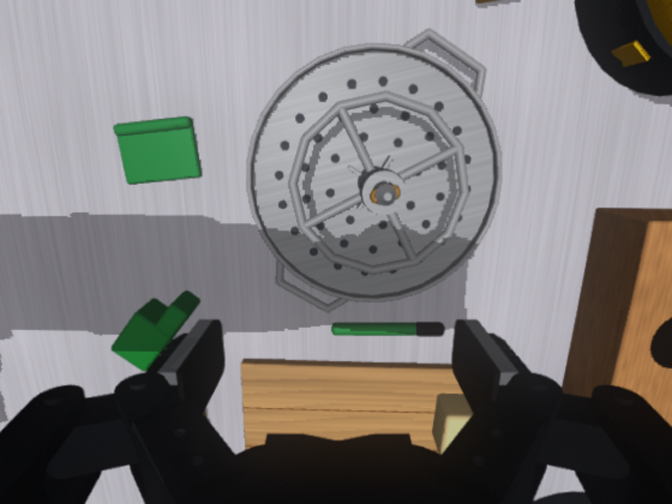

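The wrist view shows the rod tip at (323.3,163.3) and the hub top at (318.3,158.3). A green decoy sits at about (125,270).

```bash
python3 - <<'E'
from h import *
w=read_camera('wrist')
print(at(w,(323.3,163.3),.134),at(w,(318.3,158.3),.112),at(w,(129,275),.04), ray(w,(280,210)))
im=w['pixels'].astype(int); m=(im[:,:,0]-im[:,:,2]>50); ys,xs=np.nonzero(m[120:190,290:345]); print(xs.min()+290,xs.max()+290,ys.min()+120,ys.max()+120,len(xs), at(w,(xs.mean()+290,ys.mean()+120),.118))
E
```

```text
[0.5773461  0.16483855 0.134     ] [0.57539133 0.16663322 0.112     ] [0.34726166 0.01027925 0.04      ] (array([0.5417264 , 0.19969084, 0.41185236]), array([-0.00432549, -0.26528331, -0.96423586]))
310 333 152 165 56 [0.57623436 0.1672856  0.118     ]
```

Request:
send_rows:
  series:
    - [11.5,11.4,15,0,0,0.002]
    - [11.5,11.4,15,0,0,0.002]
    - [11.5,11.4,15,0,0,0]
    - [0,0,25,0,0,0]
    - [0,0,25,0,0,0]
    - [0,0,25,0,0,0]
    - [0,0,20,0,0,0]
    - [0,0,20,0,0,0]
    - [0,0,20,0,0,0]
    - [0,0,10,0,0,0]

```text
t: 5.48
tcp_pos: [0.574, 0.1578, 0.0791]
ee_rot: [0.709, 0.705, -0.001, -0.001]
ft_force: [-0.3, 0.6, -0.8]
finger_gap: 0.0854
finger_force: 0.0
```

Request:
send_rows:
  series:
    - [0,0,0,0,0,0]
    - [0,0,0,0,0,0]
    - [0,0,0,0,0,0]
    - [0,0,0,0,0,0]
    - [0,0,0,0,0,0]
    - [0,0,0,0,0,0]
    - [0,0,0,0,0,0]
    - [0,0,0,0,0,0]
  fingers: -1
  squeeze: 90

```text
t: 6.15
tcp_pos: [0.5764, 0.1593, 0.0833]
ee_rot: [0.708, 0.706, 0.001, 0.001]
ft_force: [-1.2, -0.7, 5.4]
finger_gap: 0.0321
finger_force: 89.2
```

Request:
send_rows:
  series:
    - [0,0,-4,0,0,0]
    - [0,0,-6,0,0,0]
    - [0,0,-8,0,0,0]
    - [0,0,-8,0,0,0]
    - [0,0,-10,0,0,0]
    - [0,0,-10,0,0,0]
    - [0,0,-12,0,0,0]
    - [0,0,-12,0,0,0]
    - [0,0,-12,0,0,0]
    - [0,0,-12,0,0,0]

```text
t: 6.98
tcp_pos: [0.5752, 0.1595, 0.1767]
ee_rot: [0.708, 0.706, 0.0, 0.0]
ft_force: [0.0, -0.1, -3.1]
finger_gap: 0.0322
finger_force: 92.5
```

Request:
send_rows:
  series:
    - [0,0,-15,0,0,0]
    - [0,0,-15,0,0,0]
    - [0,0,0,0,0,0]

```text
t: 7.23
tcp_pos: [0.5766, 0.1595, 0.2094]
ee_rot: [0.708, 0.706, 0.002, 0.002]
ft_force: [0.1, -0.1, -2.4]
finger_gap: 0.0322
finger_force: 92.6
```

```bash
python3 goto.py .480 -.4153 .16 1.571; python3 - <<'E'
from h import *
q=read_camera('scene'); save(q,'s1.png',(230,60,430,260),3)
E
```

```text
t 7.2 tool mm [-575.2  -94.6   48.8] yaw 1.567 tilt rotvec tool [ 0.005 -0.    -0.   ]
turn az -0.004
```

View pics/s1.png

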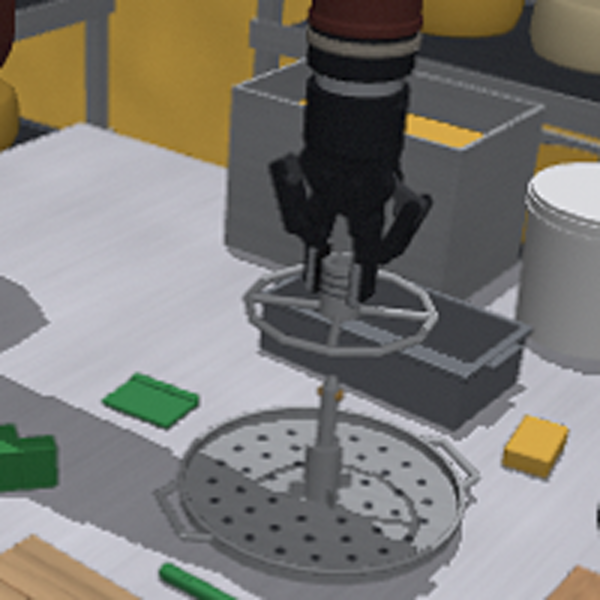

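The keeper is free of the rod, hanging level at crop (340,290). I carry it to the mat.

Request:
send_rows:
  series:
    - [-20,-3,0,0,0,0]
    - [-36,-6,0,0,0,0]
    - [-36,-6,0,0,0,0]
    - [-36,-6,0,0,0,0]
    - [-36,-6,0,0,0,0]
    - [-36,-6,0,0,0,0]
    - [-36,-6,0,0,0,0]
    - [-36,-6,0,0,0,0]
    - [-36,-6,0,0,0,0]
    - [-36,-6,0,0,0,0]

```text
t: 8.12
tcp_pos: [0.5159, -0.1858, 0.2044]
ee_rot: [0.709, 0.706, -0.0, -0.0]
ft_force: [0.6, -0.8, -2.9]
finger_gap: 0.0321
finger_force: 92.5
```

Request:
send_rows:
  series:
    - [-36,-6,0,0,0,0]
    - [-36,-6,0,0,0,0]
    - [-36,-6,0,0,0,0]
    - [-36,-6,0,0,0,0]
    - [-36,-6,0,0,0,0]
    - [-31,-6,0,0,0,0]
    - [-20,-3,0,0,0,0]
    - [0,0,0,0,0,0]

```text
t: 8.78
tcp_pos: [0.4752, -0.4188, 0.2034]
ee_rot: [0.71, 0.704, -0.0, -0.001]
ft_force: [0.5, -0.2, -2.9]
finger_gap: 0.0321
finger_force: 89.9
```

```bash
python3 goto.py .480 -.4153 .023 1.571; python3 - <<'E'
from h import *
print(telemetry.sense()['finger_gap'])
for n in('top','scene'):
    p=read_camera(n)
    d=cut_out(p,'keeper')
    if d: print(n,d[0]['p'],np.round(d[0]['at']),px(p,np.array(telemetry.sense()['tcp_pos'])-[0,0,.01]))
E
```

```text
t 8.8 tool mm [  3.5   5.  180.4] yaw 1.563 tilt rotvec tool [-0.001 -0.     0.   ]
turn az -0.008
0.03208293708931842
top 0.68 [368. 129.] [455.96709674 199.18006434]
scene 0.84 [ 99. 267.] [107.0470184  263.10656409]
```

Request:
send_rows:
  series:
    - [3,4,20,0,0,0]
    - [0,0,25,0,0,0]
    - [0,0,25,0,0,0]
    - [0,0,25,0,0,0]
    - [0,0,25,0,0,0]
    - [0,0,20,0,0,0]
    - [0,0,18,0,0,0]
    - [0,0,10,0,0,0]
    - [0,0,3,0,0,0]
    - [0,0,3,0,0,0]

```text
t: 9.82
tcp_pos: [0.4813, -0.4116, 0.0315]
ee_rot: [0.708, 0.706, -0.0, 0.0]
ft_force: [-0.6, 0.1, -2.9]
finger_gap: 0.0319
finger_force: 89.9
```

Request:
send_rows:
  series:
    - [0,0,3,0,0,0]
    - [0,0,0,0,0,0]

```text
t: 9.98
tcp_pos: [0.4814, -0.4125, 0.029]
ee_rot: [0.708, 0.706, -0.0, 0.001]
ft_force: [-0.4, -0.3, -2.8]
finger_gap: 0.0319
finger_force: 89.9
```

Request:
send_rows:
  series:
    - [0,0,3,0,0,0]
    - [0,0,2,0,0,0]
    - [0,0,0,0,0,0]

```text
t: 10.23
tcp_pos: [0.481, -0.4123, 0.0232]
ee_rot: [0.709, 0.706, -0.0, 0.0]
ft_force: [0.6, 0.6, -3.4]
finger_gap: 0.0321
finger_force: 89.9
```

Request:
send_rows:
  series:
    - [0,0,2,0,0,0]
    - [0,0,0,0,0,0]

```text
t: 10.4
tcp_pos: [0.4811, -0.4125, 0.0215]
ee_rot: [0.709, 0.706, -0.0, 0.0]
ft_force: [1.0, -0.4, -1.8]
finger_gap: 0.0319
finger_force: 90.0
```

Request:
send_rows:
  series:
    - [0,0,1,0,0,0]
    - [0,0,0,0,0,0]

```text
t: 10.57
tcp_pos: [0.4812, -0.4125, 0.0214]
ee_rot: [0.708, 0.706, -0.0, 0.0]
ft_force: [-2.6, 1.8, 4.9]
finger_gap: 0.0318
finger_force: 90.9
```

Request:
send_rows:
  series:
    - [0,0,0,0,0,0]
    - [0,0,0,0,0,0]
    - [0,0,0,0,0,0]
    - [0,0,0,0,0,0]
    - [0,0,0,0,0,0]
    - [0,0,0,0,0,0]
  fingers: 1

```text
t: 11.07
tcp_pos: [0.481, -0.4122, 0.0203]
ee_rot: [0.709, 0.706, -0.0, 0.0]
ft_force: [1.2, -0.4, 0.3]
finger_gap: 0.0855
finger_force: 0.0
```

Request:
send_rows:
  series:
    - [0,0,-15,0,0,0]
    - [0,0,-25,0,0,0]
    - [0,0,-30,0,0,0]
    - [0,0,-35,0,0,0]
    - [0,0,-35,0,0,0]
    - [0,0,-35,0,0,0]
    - [0,0,-25,0,0,0]
    - [0,0,-20,0,0,0]
    - [0,0,0,0,0,0]

```text
t: 11.82
tcp_pos: [0.4821, -0.4136, 0.2458]
ee_rot: [0.709, 0.706, -0.0, 0.004]
ft_force: [0.6, -1.0, 0.6]
finger_gap: 0.0856
finger_force: 0.0
```

```bash
python3 goto.py .4689 -.2196 .24 1.571; cat > m2.py <<'E'
# refit loaves from the fixed cameras + wrist; args: name x y ...
from fit import *; import sys
a=sys.argv[1:]; pics=[read_camera(n) for n in('top','scene','wrist')]
for i in range(0,len(a),3):
    n,x,y=a[i],float(a[i+1]),float(a[i+2]); v=[];used=[]
    for p,l in zip(pics,'tsw'):
        u=px(p,[x,y,.045]); hsv=cv2.cvtColor(p['pixels'],cv2.COLOR_RGB2HSV)
        for d in cut_out(p,n):
            if np.hypot(*(np.array(d['at'])-u))<(40 if l=='w' else 16) and d['p']>.3:
                m=d['pixels']; e=m.any(0).nonzero()[0][[0,-1]],m.any(1).nonzero()[0][[0,-1]]
                if e[0][0]>2 and e[0][1]<557 and e[1][0]>2 and e[1][1]<417: v.append((p,m.astype(np.float32))); used.append(l); break
    th=np.arange(0,2*np.pi,np.pi/4) if 'chip' in n else [1.57,.8,0,2.4]
    if v:
        r,f=fit(v,n,x,y,.037,th); print(n,used,r.round(4),round(f,3))
    else: print(n,'none')
    for w,l in zip(v,used): 
        if l=='w':
            r1,f1=fit([w],n,r[0],r[1],.037,[r[2]]); print('  wrist only',r1.round(4),round(f1,3))
save(pics[2],'w_last.png')
E
python3 m2.py loaf_a .6837 -.2241 loaf_a .5738 -.2215 loaf_short .6807 -.1124 loaf_chipped .469 -.22 
```

```text
t 11.8 tool mm [194.  -14.    4.6] yaw 1.567 tilt rotvec tool [ 0.004  0.006 -0.   ]
turn az -0.004
loaf_a ['t', 's'] [ 0.6839 -0.2239  1.6396] 0.106
loaf_a ['t', 's'] [ 0.5744 -0.2201  1.4737] 0.136
loaf_short ['t', 's'] [ 0.6784 -0.1119  1.6176] 0.116
loaf_chipped ['t'] [ 0.504  -0.2445  5.5049] 0.572
```

View pics/w_last.png

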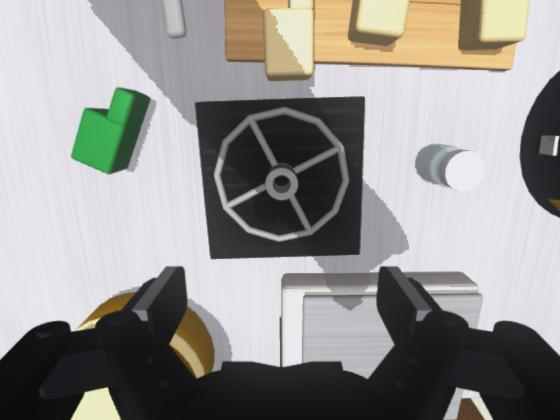

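The keeper lies centred on the mat, with its hub at (282,183). I move over the board for a close view of all the loaves.

Request:
send_rows:
  series:
    - [35,12,0,0,0,0]
    - [35,12,0,0,0,0]
    - [35,12,0,0,0,0]
    - [35,12,0,0,0,0]
    - [35,12,0,0,0,0]
    - [35,12,0,0,0,0]
    - [10,3,0,0,0,0]
    - [0,0,0,0,0,0]

```text
t: 13.23
tcp_pos: [0.5576, -0.1899, 0.2407]
ee_rot: [0.707, 0.707, 0.0, 0.0]
ft_force: [0.2, -1.1, 0.6]
finger_gap: 0.0854
finger_force: 0.0
```

```bash
python3 m2.py loaf_a .6837 -.2241 loaf_a .5738 -.2215 loaf_short .6807 -.1124 loaf_chipped .469 -.22;python3 goto.py .4689 -.2196 .24 1.571 
```

```text
loaf_a ['s', 'w'] [ 0.6859 -0.2231  1.6554] 0.118
  wrist only [ 0.6871 -0.222   1.6688] 0.099
loaf_a ['s', 'w'] [ 0.5763 -0.2199  1.4829] 0.104
  wrist only [ 0.5764 -0.2186  1.4801] 0.07
loaf_short ['t', 's', 'w'] [ 0.6807 -0.1092  1.5555] 0.287
  wrist only [ 0.6811 -0.1089  1.5415] 0.098
loaf_chipped none
t 14.0 tool mm [-27.4 -87.8   0.3] yaw 1.567 tilt rotvec tool [ 0.  0. -0.]
turn az -0.004
```

View pics/w_last.png

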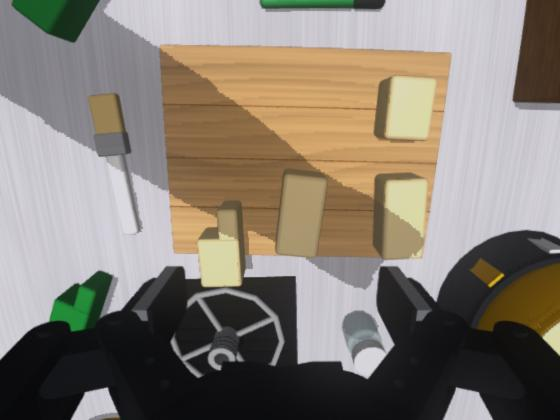

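The board view shows:
- short loaf at (407,107)
- sound loaves at (301,213) and (405,217)
- chipped loaf, whole part at (220,262) and thin end at (230,222)

The chipped loaf has been knocked about 25 mm toward the mat, so I re-measure it.

```bash
cat > m3.py <<'E'
from fit import *
t=read_camera('top');s=read_camera('scene');w=read_camera('wrist')
for p,l in((t,'top'),(s,'scene'),(w,'wrist')):
    for n in('loaf_chipped','loaf_a'):
        for d in cut_out(p,n)[:4]: print(l,n,round(d['p'],2),np.round(d['at']),at(p,d['at'],.06)[:2].round(3),d['pixels'].sum())
# colour mask in wrist
h=cv2.cvtColor(w['pixels'],cv2.COLOR_RGB2HSV).astype(int); m=np.zeros((420,560),np.uint8)
sub=h[195:300,190:255]; print('hsv block',h[262,220],'thin',h[215,230],'board',h[180,230],h[245,190],'mat',h[285,250])
E
python3 m3.py
```

```text
top loaf_chipped 0.84 [390. 210.] [ 0.469 -0.285] 337
top loaf_chipped 0.58 [363. 252.] [ 0.358 -0.215] 140
top loaf_chipped 0.35 [153. 122.] [0.679 0.353] 422
scene loaf_chipped 0.88 [104. 272.] [ 0.341 -0.369] 1024
scene loaf_chipped 0.82 [187. 289.] [ 0.51  -0.282] 1206
scene loaf_chipped 0.78 [231. 212.] [ 0.378 -0.028] 678
scene loaf_a 0.84 [232. 297.] [ 0.594 -0.237] 1263
scene loaf_a 0.75 [272. 324.] [ 0.698 -0.236] 1522
scene loaf_a 0.74 [337. 225.] [0.611 0.107] 4745
wrist loaf_chipped 0.91 [58. 13.] [ 0.355 -0.023] 2346
wrist loaf_chipped 0.74 [ 84. 302.] [ 0.331 -0.317] 2295
wrist loaf_chipped 0.72 [223. 246.] [ 0.495 -0.249] 3182
wrist loaf_a 0.94 [300. 212.] [ 0.577 -0.212] 3824
wrist loaf_a 0.62 [400. 214.] [ 0.68  -0.214] 4332
hsv block [ 29  57 216] thin [ 20  90 172] board [ 16 130 137] [ 17 116 209] mat [15 34 45]
```

```bash
cat > m4.py <<'E'
from fit import *
s=read_camera('scene');w=read_camera('wrist'); g=[.485,-.245,.037]; v=[]
for p,tol in((s,25),(w,40)):
    u=px(p,g); c=[d for d in cut_out(p,'loaf_chipped') if np.hypot(*(np.array(d['at'])-u))<tol]
    if c: v.append((p,c[0]['pixels'].astype(np.float32)))
print(len(v)); r,f=fit(v,'loaf_chipped',*g,np.arange(0.8,2.5,.4)); print(r.round(4),round(f,3))
r1,f1=fit(v[-1:],'loaf_chipped',r[0],r[1],.037,[r[2]]); print('wrist',r1.round(4),round(f1,3))
o=w['pixels'][:,:,::-1].copy(); 
for vv,col in((r,(0,0,255)),(r1,(255,0,0))):
    k=(sil(w,S['loaf_chipped'],*vv,.037)>.5).astype(np.uint8); cv2.drawContours(o,cv2.findContours(k,0,2)[0],-1,col,1)
for q,n in(((.6871,-.222,1.6688),'loaf_a'),((.5764,-.2186,1.48),'loaf_a'),((.6811,-.1089,1.5415),'loaf_short')):
    k=(sil(w,S[n],*q,.037)>.5).astype(np.uint8); cv2.drawContours(o,cv2.findContours(k,0,2)[0],-1,(255,0,255),1)
cv2.imwrite('pics/ov.png',cv2.resize(o[50:310,170:460],None,fx=2.2,fy=2.2))
E
python3 m4.py
```

```text
2
[ 0.4886 -0.256   1.5861] 0.12
wrist [ 0.4891 -0.2551  1.5764] 0.075
```

View pics/ov.png

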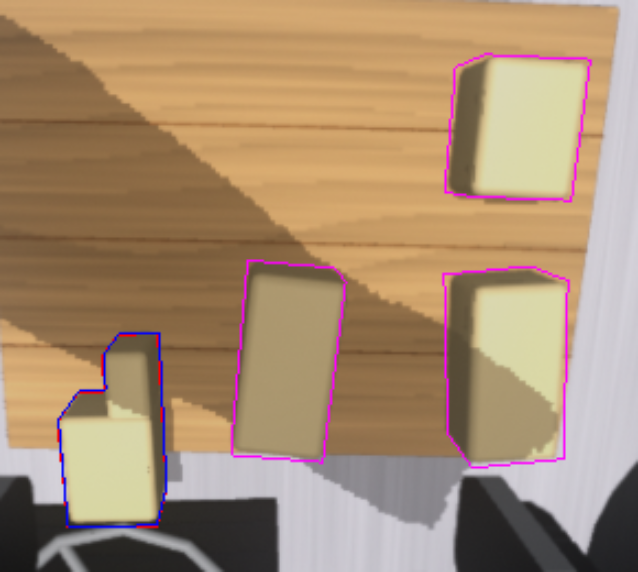

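The overlays match all four loaves. Chipped is at (0.489,-0.2555), yaw 1.58. I grip it at x=-14 mm with the fingers part open.

Request:
send_rows:
  series:
    - [-15,-12,0,0,0,-0.004]
    - [-20,-17,10,0,0,-0.004]
    - [-20,-17,20,0,0,0]
    - [-15,-14,20,0,0,0]
    - [-8,-7,20,0,0,0]
    - [0,0,20,0,0,0]
    - [0,0,0,0,0,0]
  fingers: 0.45

```text
t: 15.22
tcp_pos: [0.4879, -0.2698, 0.1462]
ee_rot: [0.706, 0.708, -0.0, -0.003]
ft_force: [0.4, 1.1, -1.0]
finger_gap: 0.0618
finger_force: 0.0
```

```bash
python3 goto.py .489 -.2695 .026 1.58
```

```text
t 15.2 tool mm [-1.000e-01  1.600e+00  1.202e+02] yaw 1.573 tilt rotvec tool [-0.004 -0.004  0.   ]
turn az -0.007
```

Request:
send_rows:
  series:
    - [0,1,20,0,0,-0.007]
    - [0,0,25,0,0,0]
    - [0,0,25,0,0,0]
    - [0,0,20,0,0,0]
    - [0,0,15,0,0,0]
    - [0,0,10,0,0,0]
    - [0,0,5,0,0,0]
    - [0,0,0,0,0,0]

```text
t: 15.88
tcp_pos: [0.491, -0.2704, 0.0301]
ee_rot: [0.703, 0.711, -0.0, -0.0]
ft_force: [-0.0, 1.0, -0.8]
finger_gap: 0.0618
finger_force: 0.0
```

Request:
send_rows:
  series:
    - [0,0,0,0,0,0]
    - [0,0,0,0,0,0]
    - [0,0,0,0,0,0]
    - [0,0,0,0,0,0]
    - [0,0,0,0,0,0]
  fingers: -1
  squeeze: 50

```text
t: 16.3
tcp_pos: [0.4918, -0.2714, 0.0319]
ee_rot: [0.703, 0.711, 0.0, 0.001]
ft_force: [0.7, 0.8, 6.0]
finger_gap: 0.0453
finger_force: 51.9
```

Request:
send_rows:
  series:
    - [0,0,-8,0,0,0]
    - [0,0,-15,0,0,0]
    - [0,0,-25,0,0,0]
    - [0,0,-30,0,0,0]
    - [0,0,-30,0,0,0]
    - [0,0,-25,0,0,0]
    - [0,0,-15,0,0,0]
    - [0,0,0,0,0,0]

```text
t: 16.97
tcp_pos: [0.4923, -0.2718, 0.1829]
ee_rot: [0.703, 0.711, 0.0, 0.003]
ft_force: [0.6, -0.6, -1.1]
finger_gap: 0.0454
finger_force: 51.2
```

```bash
python3 goto.py .43 .425 .1 1.571
```

```text
t 17.0 tool mm [697.8 -55.   79.7] yaw 1.582 tilt rotvec tool [ 0.004  0.004 -0.   ]
turn az 0.011
```

Request:
send_rows:
  series:
    - [20,-2,0,0,0,0]
    - [36,-3,0,0,0,0]
    - [38,-3,0,0,0,0]
    - [38,-3,0,0,0,0]
    - [38,-3,0,0,0,0]
    - [38,-3,0,0,0,0]
    - [38,-3,0,0,0,0]
    - [38,-3,0,0,0,0]
    - [38,-3,0,0,0,0]
    - [38,-3,0,0,0,0]

```text
t: 17.8
tcp_pos: [0.4569, 0.0908, 0.1772]
ee_rot: [0.703, 0.711, -0.0, -0.0]
ft_force: [1.0, 0.3, -2.0]
finger_gap: 0.0455
finger_force: 51.3
```

Request:
send_rows:
  series:
    - [38,-4,0,0,0,0]
    - [38,-4,0,0,0,0]
    - [38,-4,0,0,0,0]
    - [38,-4,0,0,0,0]
    - [38,-4,0,0,0,0]
    - [38,-4,0,0,0,0]
    - [38,-4,0,0,0,0]
    - [38,-4,0,0,0,0]
    - [20,0,0,0,0,0]
    - [0,0,0,0,0,0]

```text
t: 18.63
tcp_pos: [0.4207, 0.4159, 0.1763]
ee_rot: [0.702, 0.712, -0.001, -0.001]
ft_force: [0.1, -0.4, -0.2]
finger_gap: 0.045
finger_force: 51.3
```

```bash
python3 goto.py .43 .411 .032 1.571
```

```text
t 18.6 tool mm [ -5.    9.5 144.3] yaw 1.586 tilt rotvec tool [-0.002  0.     0.   ]
turn az 0.015
```

Request:
send_rows:
  series:
    - [-5,9,15,0,0,0.015]
    - [0,0,20,0,0,0]
    - [0,0,25,0,0,0]
    - [0,0,25,0,0,0]
    - [0,0,25,0,0,0]
    - [0,0,20,0,0,0]
    - [0,0,10,0,0,0]
    - [0,0,4,0,0,0]
    - [0,0,0,0,0,0]

```text
t: 19.38
tcp_pos: [0.4309, 0.4071, 0.0333]
ee_rot: [0.709, 0.706, -0.001, -0.0]
ft_force: [0.6, 0.2, -0.9]
finger_gap: 0.0455
finger_force: 51.4
```

Request:
send_rows:
  series:
    - [0,0,0,0,0,0]
    - [0,0,0,0,0,0]
    - [0,0,0,0,0,0]
    - [0,0,-10,0,0,0]
    - [0,0,-20,0,0,0]
    - [0,0,-30,0,0,0]
    - [0,0,-35,0,0,0]
    - [0,0,-35,0,0,0]
    - [0,0,-20,0,0,0]
    - [0,0,0,0,0,0]
  fingers: 0.4

```text
t: 20.22
tcp_pos: [0.4338, 0.4092, 0.1917]
ee_rot: [0.708, 0.706, 0.005, 0.001]
ft_force: [1.4, 0.5, -0.1]
finger_gap: 0.0596
finger_force: 0.0
```

```bash
python3 goto.py .681 -.109 .18 1.571; python3 - <<'E'
from h import *
w=read_camera('wrist')
for d in cut_out(w,'loaf_chipped')[:3]: print(round(d['p'],2),np.round(d['at']),at(w,d['at'],.05).round(3),d['pixels'].sum())
E
```

```text
t 20.2 tool mm [-517.3  249.1   11.3] yaw 1.567 tilt rotvec tool [ 0.008 -0.005  0.   ]
turn az -0.004
0.63 [282. 187.] [0.436 0.425 0.05 ] 4095
```

Chipped is in the tub. Next is the short loaf.

Request:
send_rows:
  series:
    - [-20,9,0,0,0,0]
    - [-36,17,0,0,0,0]
    - [-36,17,0,0,0,0]
    - [-36,17,0,0,0,0]
    - [-36,17,0,0,0,0]
    - [-36,17,0,0,0,0]
    - [-36,17,0,0,0,0]
    - [-36,17,0,0,0,0]
    - [-36,17,0,0,0,0]
    - [-36,17,0,0,0,0]

```text
t: 21.15
tcp_pos: [0.5919, 0.0612, 0.1831]
ee_rot: [0.709, 0.706, -0.001, -0.001]
ft_force: [1.1, 1.2, -0.7]
finger_gap: 0.0601
finger_force: 0.0
```

Request:
send_rows:
  series:
    - [-36,18,0,0,0,0]
    - [-36,18,0,0,0,0]
    - [-36,18,0,0,0,0]
    - [-36,18,0,0,0,0]
    - [-20,10,0,0,0,0]
    - [0,0,0,0,0,0]

```text
t: 21.65
tcp_pos: [0.6738, -0.1059, 0.1818]
ee_rot: [0.71, 0.704, -0.001, -0.001]
ft_force: [0.4, -1.1, 0.1]
finger_gap: 0.0598
finger_force: 0.0
```

```bash
python3 m2.py loaf_a .6871 -.222 loaf_a .5764 -.2186 loaf_short .681 -.109;python3 goto.py .681 -.109 .028 1.545
```

```text
loaf_a ['t', 's', 'w'] [ 0.6868 -0.2242  1.6097] 0.121
  wrist only [ 0.6873 -0.2235  1.6182] 0.097
loaf_a ['t', 's', 'w'] [ 0.5746 -0.2204  1.4887] 0.381
  wrist only [ 0.5793 -0.2189  1.4449] 0.892
loaf_short ['s', 'w'] [ 0.6816 -0.1092  1.5213] 0.13
  wrist only [ 0.6817 -0.1087  1.5202] 0.08
t 22.2 tool mm [ -8.1   7.5 156.5] yaw 1.567 tilt rotvec tool [0. 0. 0.]
turn az 0.022
```

Request:
send_rows:
  series:
    - [-8,7,15,0,0,0.03]
    - [0,0,25,0,0,0]
    - [0,0,25,0,0,0]
    - [0,0,15,0,0,0]
    - [0,0,0,0,0,0]
    - [0,0,0,0,0,0]

```text
t: 22.75
tcp_pos: [0.6798, -0.109, 0.1038]
ee_rot: [0.719, 0.695, -0.0, -0.001]
ft_force: [-0.4, -0.3, 0.3]
finger_gap: 0.0597
finger_force: 0.0
```

```bash
python3 - <<'E'
from h import *
for _ in range(4):
    read_camera('top'); print(np.round(telemetry.sense()['tcp_pos'],4))
E
python3 goto.py .6815 -.109 .028 1.53
```

```text
[ 0.6807 -0.1093  0.1053]
[ 0.6812 -0.1095  0.1062]
[ 0.6814 -0.1095  0.1064]
[ 0.6814 -0.1096  0.1064]
t 22.9 tool mm [ 0.7 -0.2 78.4] yaw 1.537 tilt rotvec tool [ 0.003  0.001 -0.   ]
turn az 0.007
```

Request:
send_rows:
  series:
    - [0,0,15,0,0,0.007]
    - [0,0,22,0,0,0]
    - [0,0,20,0,0,0]
    - [0,0,15,0,0,0]
    - [0,0,6,0,0,0]
    - [0,0,0,0,0,0]
    - [0,0,0,0,0,0]

```text
t: 23.53
tcp_pos: [0.681, -0.1095, 0.0275]
ee_rot: [0.721, 0.692, 0.0, 0.001]
ft_force: [0.0, 0.1, 0.2]
finger_gap: 0.0597
finger_force: 0.0
```

Request:
send_rows:
  series:
    - [0,0,0,0,0,0]
    - [0,0,0,0,0,0]
    - [0,0,0,0,0,0]
    - [0,0,0,0,0,0]
    - [0,0,0,0,0,0]
  fingers: -1

```text
t: 23.95
tcp_pos: [0.6817, -0.1097, 0.0285]
ee_rot: [0.721, 0.692, 0.001, 0.001]
ft_force: [0.2, -0.7, 6.4]
finger_gap: 0.0454
finger_force: 52.6
```

Request:
send_rows:
  series:
    - [0,0,-8,0,0,0]
    - [0,0,-15,0,0,0]
    - [0,0,-25,0,0,0]
    - [0,0,-30,0,0,0]
    - [0,0,-30,0,0,0]
    - [0,0,-25,0,0,0]
    - [0,0,-25,0,0,0]
    - [0,0,0,0,0,0]

```text
t: 24.62
tcp_pos: [0.6825, -0.11, 0.1915]
ee_rot: [0.721, 0.692, 0.002, 0.004]
ft_force: [1.7, -0.5, -0.4]
finger_gap: 0.045
finger_force: 51.9
```

```bash
python3 goto.py .53 .424 .1 1.571
```

```text
t 24.6 tool mm [ 527.5 -175.    88.7] yaw 1.53 tilt rotvec tool [ 0.008  0.003 -0.   ]
turn az -0.041
```

Request:
send_rows:
  series:
    - [20,-6,0,0,0,-0.04]
    - [36,-12,0,0,0,0]
    - [36,-12,0,0,0,0]
    - [36,-12,0,0,0,0]
    - [36,-12,0,0,0,0]
    - [36,-12,0,0,0,0]
    - [36,-12,0,0,0,0]
    - [36,-12,0,0,0,0]
    - [36,-12,0,0,0,0]
    - [36,-12,0,0,0,0]

```text
t: 25.45
tcp_pos: [0.5665, 0.2367, 0.1844]
ee_rot: [0.707, 0.707, -0.0, 0.0]
ft_force: [1.1, 0.2, -0.9]
finger_gap: 0.0453
finger_force: 51.9
```

Request:
send_rows:
  series:
    - [36,-12,0,0,0,0]
    - [36,-12,0,0,0,0]
    - [36,-12,0,0,0,0]
    - [36,-12,0,0,0,0]
    - [36,-8,0,0,0,0]
    - [10,0,0,0,0,0]
    - [0,0,0,0,0,0]
    - [0,0,0,0,0,0]

```text
t: 26.12
tcp_pos: [0.5114, 0.4252, 0.1839]
ee_rot: [0.707, 0.707, -0.0, 0.0]
ft_force: [-0.3, -0.8, -1.3]
finger_gap: 0.0455
finger_force: 51.8
```

```bash
python3 goto.py .53 .424 .032 1.571
```

```text
t 26.1 tool mm [ -1.1  18.6 151.9] yaw 1.571 tilt rotvec tool [-0.     0.001 -0.   ]
turn az -0.0
```

Request:
send_rows:
  series:
    - [-1,18,15,0,0,0]
    - [0,0,20,0,0,0]
    - [0,0,25,0,0,0]
    - [0,0,25,0,0,0]
    - [0,0,25,0,0,0]
    - [0,0,20,0,0,0]
    - [0,0,15,0,0,0]
    - [0,0,6,0,0,0]
    - [0,0,0,0,0,0]

```text
t: 26.87
tcp_pos: [0.5292, 0.4222, 0.0315]
ee_rot: [0.708, 0.706, -0.002, -0.0]
ft_force: [-0.1, -0.8, -1.4]
finger_gap: 0.0452
finger_force: 51.9
```

Request:
send_rows:
  series:
    - [0,0,0,0,0,0]
    - [0,0,0,0,0,0]
    - [0,0,0,0,0,0]
    - [0,0,-10,0,0,0]
    - [0,0,-20,0,0,0]
    - [0,0,-30,0,0,0]
    - [0,0,-35,0,0,0]
    - [0,0,-35,0,0,0]
    - [0,0,-30,0,0,0]
    - [0,0,0,0,0,0]
  fingers: 0.4

```text
t: 27.7
tcp_pos: [0.5324, 0.4256, 0.203]
ee_rot: [0.707, 0.707, 0.006, 0.002]
ft_force: [-0.1, 0.8, 1.0]
finger_gap: 0.0599
finger_force: 0.0
```

```bash
python3 goto.py .687 -.223 .18 1.62; python3 - <<'E'
from h import *
w=read_camera('wrist')
for n in('loaf_short','loaf_chipped','loaf_a'):
  for d in cut_out(w,n)[:3]: print(n,round(d['p'],2),np.round(d['at']),at(w,d['at'],.05).round(3),d['pixels'].sum())
E
```

```text
t 27.7 tool mm [-648.6  154.9   21.2] yaw 1.57 tilt rotvec tool [ 0.01  -0.005  0.   ]
turn az -0.05
loaf_short 0.91 [281. 199.] [0.534 0.428 0.05 ] 3113
loaf_short 0.72 [185. 204.] [0.444 0.423 0.05 ] 4509
loaf_chipped 0.65 [180. 204.] [0.439 0.423 0.05 ] 4468
```

Both faulty loaves are in the tub. Next is the first sound loaf.

Request:
send_rows:
  series:
    - [-20,4,0,0,0,-0.05]
    - [-36,9,0,0,0,0]
    - [-36,9,0,0,0,0]
    - [-36,9,0,0,0,0]
    - [-36,9,0,0,0,0]
    - [-36,9,0,0,0,0]
    - [-36,9,0,0,0,0]
    - [-36,9,0,0,0,0]
    - [-36,9,0,0,0,0]
    - [-36,9,0,0,0,0]

```text
t: 28.73
tcp_pos: [0.6298, 0.0828, 0.1917]
ee_rot: [0.69, 0.724, -0.001, -0.001]
ft_force: [0.1, 0.1, -0.4]
finger_gap: 0.0596
finger_force: 0.0
```

Request:
send_rows:
  series:
    - [-36,10,0,0,0,0]
    - [-36,10,0,0,0,0]
    - [-36,10,0,0,0,0]
    - [-36,10,0,0,0,0]
    - [-36,10,0,0,0,0]
    - [-36,10,0,0,0,0]
    - [-36,10,0,0,0,0]
    - [-24,4,0,0,0,0]
    - [0,0,0,0,0,0]
    - [0,0,0,0,0,0]

```text
t: 29.57
tcp_pos: [0.7171, -0.1889, 0.1909]
ee_rot: [0.69, 0.723, -0.001, -0.002]
ft_force: [-0.1, 0.2, 0.2]
finger_gap: 0.06
finger_force: 0.0
```

```bash
python3 m2.py loaf_a .6871 -.222 loaf_a .5764 -.2186 ;python3 goto.py .687 -.223 .028 1.63
```

```text
loaf_a ['s', 'w'] [ 0.6876 -0.2238  1.6228] 0.097
  wrist only [ 0.6882 -0.2216  1.598 ] 0.069
loaf_a ['s', 'w'] [ 0.5765 -0.2203  1.4305] 0.107
  wrist only [ 0.5787 -0.2182  1.4213] 0.085
t 30.0 tool mm [-34.5 -32.8 165.6] yaw 1.621 tilt rotvec tool [ 0.  0. -0.]
turn az -0.009
```

Request:
send_rows:
  series:
    - [-17,-16,10,0,0,0]
    - [-17,-16,20,0,0,0]
    - [0,0,25,0,0,0]
    - [0,0,25,0,0,0]
    - [0,0,0,0,0,0]
    - [0,0,0,0,0,0]

```text
t: 30.52
tcp_pos: [0.6867, -0.2224, 0.1123]
ee_rot: [0.69, 0.724, -0.0, -0.001]
ft_force: [-1.6, 0.4, 0.7]
finger_gap: 0.0595
finger_force: 0.0
```

```bash
python3 goto.py .6875 -.223 .028 1.62
```

```text
t 30.5 tool mm [-0.8  1.  84.3] yaw 1.62 tilt rotvec tool [-0.003 -0.001 -0.   ]
turn az -0.0
```

Request:
send_rows:
  series:
    - [0,0,20,0,0,0]
    - [0,0,22,0,0,0]
    - [0,0,20,0,0,0]
    - [0,0,15,0,0,0]
    - [0,0,7,0,0,0]
    - [0,0,0,0,0,0]
    - [0,0,0,0,0,0]

```text
t: 31.1
tcp_pos: [0.6883, -0.2233, 0.0306]
ee_rot: [0.689, 0.724, 0.0, 0.001]
ft_force: [-0.6, -0.6, 0.2]
finger_gap: 0.0599
finger_force: 0.0
```

Request:
send_rows:
  series:
    - [0,0,0,0,0,0]
    - [0,0,0,0,0,0]
    - [0,0,0,0,0,0]
    - [0,0,0,0,0,0]
    - [0,0,0,0,0,0]
  fingers: -1

```text
t: 31.52
tcp_pos: [0.6889, -0.2237, 0.0316]
ee_rot: [0.69, 0.724, 0.0, 0.002]
ft_force: [0.1, -0.1, 6.1]
finger_gap: 0.0453
finger_force: 53.2
```

Request:
send_rows:
  series:
    - [0,0,-8,0,0,0]
    - [0,0,-15,0,0,0]
    - [0,0,-25,0,0,0]
    - [0,0,-25,0,0,0]
    - [0,0,-25,0,0,0]
    - [0,0,-25,0,0,0]
    - [0,0,-15,0,0,0]
    - [0,0,0,0,0,0]

```text
t: 32.18
tcp_pos: [0.6894, -0.224, 0.1736]
ee_rot: [0.69, 0.724, 0.001, 0.004]
ft_force: [0.4, -0.3, -1.7]
finger_gap: 0.0452
finger_force: 52.4
```

```bash
python3 goto.py .6515 .1645 .03 1.571
```

```text
t 32.2 tool mm [390.5 -19.8 142. ] yaw 1.62 tilt rotvec tool [ 0.006  0.004 -0.   ]
turn az 0.049
```

Request:
send_rows:
  series:
    - [15,0,0,0,0,0.05]
    - [30,-4,0,0,0,0]
    - [38,-4,0,0,0,0]
    - [38,-4,0,0,0,0]
    - [38,-4,0,0,0,0]
    - [38,-4,0,0,0,0]
    - [38,-4,0,0,0,0]
    - [38,-4,0,0,0,0]
    - [38,-4,0,0,0,0]
    - [38,-4,0,0,0,0]

```text
t: 33.02
tcp_pos: [0.6503, 0.1277, 0.1667]
ee_rot: [0.707, 0.707, -0.0, -0.0]
ft_force: [0.7, 0.2, -1.4]
finger_gap: 0.0451
finger_force: 52.3
```

Request:
send_rows:
  series:
    - [30,-2,0,0,0,0]
    - [15,0,0,0,0,0]
    - [0,0,0,0,0,0]
    - [0,0,0,0,0,0]

```text
t: 33.35
tcp_pos: [0.649, 0.1712, 0.1667]
ee_rot: [0.707, 0.707, -0.0, -0.0]
ft_force: [-0.4, -1.1, -1.5]
finger_gap: 0.0455
finger_force: 52.3
```

```bash
python3 goto.py .6515 .1645 .0336 1.571
```

```text
t 33.4 tool mm [ -6.6   2.6 133.1] yaw 1.571 tilt rotvec tool [-0.001  0.001  0.   ]
turn az 0.0
```

Request:
send_rows:
  series:
    - [-6,2,15,0,0,0]
    - [0,0,25,0,0,0]
    - [0,0,25,0,0,0]
    - [0,0,25,0,0,0]
    - [0,0,20,0,0,0]
    - [0,0,10,0,0,0]
    - [0,0,7,0,0,0]
    - [0,0,0,0,0,0]
    - [0,0,0,0,0,0]

```text
t: 34.1
tcp_pos: [0.6519, 0.1643, 0.0412]
ee_rot: [0.708, 0.706, 0.0, 0.0]
ft_force: [0.6, -0.2, -0.6]
finger_gap: 0.0449
finger_force: 52.3
```

```bash
python3 goto.py .6515 .1645 .0336 1.571
```

```text
t 34.1 tool mm [ 0.2 -0.4  7.6] yaw 1.569 tilt rotvec tool [0.001 0.    0.   ]
turn az -0.002
```

Request:
send_rows:
  series:
    - [0,0,3,0,0,0]
    - [0,0,2,0,0,0]
    - [0,0,1,0,0,0]
    - [0,0,0,0,0,0]

```text
t: 34.43
tcp_pos: [0.6516, 0.165, 0.0345]
ee_rot: [0.707, 0.707, 0.0, 0.0]
ft_force: [1.1, -0.5, -1.3]
finger_gap: 0.0451
finger_force: 52.4
```

Request:
send_rows:
  series:
    - [0,0,1.5,0,0,0]
    - [0,0,0,0,0,0]

```text
t: 34.6
tcp_pos: [0.6521, 0.165, 0.0336]
ee_rot: [0.707, 0.707, 0.001, 0.001]
ft_force: [1.4, 0.6, 1.2]
finger_gap: 0.0451
finger_force: 52.5
```

Contact. I release and go for the second loaf.

Request:
send_rows:
  series:
    - [0,0,0,0,0,0]
    - [0,0,0,0,0,0]
    - [0,0,0,0,0,0]
    - [0,0,-10,0,0,0]
    - [0,0,-20,0,0,0]
    - [0,0,-30,0,0,0]
    - [0,0,-35,0,0,0]
    - [0,0,-35,0,0,0]
    - [0,0,-25,0,0,0]
    - [0,0,0,0,0,0]
  fingers: 0.35

```text
t: 35.43
tcp_pos: [0.6536, 0.1651, 0.1949]
ee_rot: [0.707, 0.707, 0.003, 0.003]
ft_force: [0.2, 0.2, 0.3]
finger_gap: 0.0577
finger_force: 0.0
```

Request:
send_rows:
  series:
    - [-20,-3,0,0,0,0.05]
    - [-36,-7,0,0,0,0.05]
    - [-38,-8,0,0,0,0]
    - [-38,-8,0,0,0,0]
    - [-38,-8,0,0,0,0]
    - [-38,-8,0,0,0,0]
    - [-38,-8,0,0,0,0]
    - [-38,-8,0,0,0,0]
    - [-38,-8,0,0,0,0]
    - [-36,-8,0,0,0,0]

```text
t: 36.27
tcp_pos: [0.5441, -0.1863, 0.1873]
ee_rot: [0.742, 0.67, -0.0, -0.0]
ft_force: [1.3, 0.6, 0.2]
finger_gap: 0.0578
finger_force: 0.0
```

Request:
send_rows:
  series:
    - [-20,-3,0,0,0,0]
    - [-5,0,0,0,0,0]
    - [0,0,0,0,0,0]
    - [0,0,0,0,0,0]

```text
t: 36.6
tcp_pos: [0.5398, -0.2085, 0.1874]
ee_rot: [0.742, 0.67, 0.0, -0.0]
ft_force: [0.7, 1.4, -0.2]
finger_gap: 0.0579
finger_force: 0.0
```

```bash
python3 m2.py loaf_a .5764 -.2186 ;python3 goto.py .5765 -.2195 .03 1.46
```

```text
loaf_a ['s', 'w'] [ 0.5762 -0.2195  1.4645] 0.095
  wrist only [ 0.5766 -0.2186  1.4695] 0.071
t 36.9 tool mm [ -7.5  37.3 157.8] yaw 1.471 tilt rotvec tool [-0.  0.  0.]
turn az 0.011
```

Request:
send_rows:
  series:
    - [-4,18,15,0,0,0.004]
    - [-4,19,25,0,0,0]
    - [0,0,25,0,0,0]
    - [0,0,20,0,0,0]
    - [0,0,0,0,0,0]
    - [0,0,0,0,0,0]

```text
t: 37.4
tcp_pos: [0.5752, -0.2201, 0.1021]
ee_rot: [0.743, 0.669, -0.0, -0.001]
ft_force: [-0.0, -0.5, 0.3]
finger_gap: 0.0578
finger_force: 0.0
```

```bash
python3 goto.py .5765 -.2195 .030 1.467
```

```text
t 37.4 tool mm [ 0.7  1.4 72.1] yaw 1.466 tilt rotvec tool [-0.002 -0.001  0.   ]
turn az -0.001
```

Request:
send_rows:
  series:
    - [0,0,15,0,0,0]
    - [0,0,20,0,0,0]
    - [0,0,20,0,0,0]
    - [0,0,12,0,0,0]
    - [0,0,6,0,0,0]
    - [0,0,0,0,0,0]
    - [0,0,0,0,0,0]

```text
t: 37.98
tcp_pos: [0.5764, -0.2214, 0.0311]
ee_rot: [0.743, 0.669, 0.0, 0.001]
ft_force: [0.2, -0.5, -0.1]
finger_gap: 0.0574
finger_force: 0.0
```

Request:
send_rows:
  series:
    - [0,0,0,0,0,0]
    - [0,0,0,0,0,0]
    - [0,0,0,0,0,0]
    - [0,0,0,0,0,0]
    - [0,0,0,0,0,0]
  fingers: -1

```text
t: 38.4
tcp_pos: [0.5769, -0.2217, 0.0317]
ee_rot: [0.743, 0.669, 0.0, 0.001]
ft_force: [0.5, 0.7, 6.8]
finger_gap: 0.0452
finger_force: 53.2
```

Request:
send_rows:
  series:
    - [0,0,-8,0,0,0]
    - [0,0,-15,0,0,0]
    - [0,0,-25,0,0,0]
    - [0,0,-25,0,0,0]
    - [0,0,-25,0,0,0]
    - [0,0,-25,0,0,0]
    - [0,0,-20,0,0,0]
    - [0,0,0,0,0,0]

```text
t: 39.07
tcp_pos: [0.5775, -0.2221, 0.1784]
ee_rot: [0.743, 0.669, 0.001, 0.003]
ft_force: [0.8, -0.6, -1.7]
finger_gap: 0.045
finger_force: 52.3
```

```bash
python3 goto.py .5015 .1645 .0336 1.571
```

```text
t 39.1 tool mm [ 377.  -117.   142.9] yaw 1.466 tilt rotvec tool [ 0.006  0.003 -0.   ]
turn az -0.105
```

Request:
send_rows:
  series:
    - [0,0,0,0,0,-0.105]
    - [20,-4,0,0,0,0]
    - [38,-7,0,0,0,0]
    - [38,-7,0,0,0,0]
    - [38,-7,0,0,0,0]
    - [38,-7,0,0,0,0]
    - [38,-7,0,0,0,0]
    - [38,-7,0,0,0,0]
    - [38,-7,0,0,0,0]
    - [38,-7,0,0,0,0]

```text
t: 39.9
tcp_pos: [0.5146, 0.1047, 0.172]
ee_rot: [0.707, 0.707, -0.0, -0.0]
ft_force: [0.7, 0.0, -2.7]
finger_gap: 0.0454
finger_force: 52.1
```

Request:
send_rows:
  series:
    - [36,-7,0,0,0,0]
    - [18,-7,0,0,0,0]
    - [0,0,0,0,0,0]
    - [0,0,0,0,0,0]

```text
t: 40.23
tcp_pos: [0.501, 0.1579, 0.172]
ee_rot: [0.706, 0.708, -0.0, -0.0]
ft_force: [0.1, -0.1, -1.7]
finger_gap: 0.0452
finger_force: 52.2
```

```bash
python3 goto.py .5015 .1645 .0336 1.571
```

```text
t 40.2 tool mm [  6.6   0.6 138.4] yaw 1.573 tilt rotvec tool [-0.001  0.    -0.   ]
turn az 0.002
```

Request:
send_rows:
  series:
    - [6,0,15,0,0,0]
    - [0,0,25,0,0,0]
    - [0,0,25,0,0,0]
    - [0,0,25,0,0,0]
    - [0,0,20,0,0,0]
    - [0,0,14,0,0,0]
    - [0,0,8,0,0,0]
    - [0,0,0,0,0,0]
    - [0,0,0,0,0,0]

```text
t: 40.98
tcp_pos: [0.5019, 0.1624, 0.0409]
ee_rot: [0.707, 0.707, -0.0, -0.0]
ft_force: [0.5, 0.2, -1.5]
finger_gap: 0.0451
finger_force: 52.2
```

Request:
send_rows:
  series:
    - [0,0,2,0,0,0]
    - [0,0,1,0,0,0]
    - [0,0,0,0,0,0]

```text
t: 41.23
tcp_pos: [0.5023, 0.1629, 0.0384]
ee_rot: [0.707, 0.707, 0.0, 0.0]
ft_force: [-0.3, -1.2, -1.4]
finger_gap: 0.0451
finger_force: 52.2
```

Request:
send_rows:
  series:
    - [0,0,3,0,0,0]
    - [0,0,1.5,0,0,0]
    - [0,0,0,0,0,0]
    - [0,0,0,0,0,0]

```text
t: 41.57
tcp_pos: [0.5021, 0.1631, 0.0337]
ee_rot: [0.707, 0.707, 0.0, 0.0]
ft_force: [-1.3, 1.0, 3.1]
finger_gap: 0.045
finger_force: 52.8
```

Request:
send_rows:
  series:
    - [0,0,1,0,0,0]
    - [0,0,0,0,0,0]

```text
t: 41.73
tcp_pos: [0.5021, 0.1631, 0.0337]
ee_rot: [0.707, 0.707, 0.0, 0.0]
ft_force: [-5.9, -0.4, 12.4]
finger_gap: 0.0453
finger_force: 53.9
```

Request:
send_rows:
  series:
    - [0,0,0,0,0,0]
    - [0,0,0,0,0,0]
    - [0,0,0,0,0,0]
    - [0,0,-10,0,0,0]
    - [0,0,-20,0,0,0]
    - [0,0,-35,0,0,0]
    - [0,0,-40,0,0,0]
    - [0,0,-40,0,0,0]
    - [0,0,-40,0,0,0]
    - [0,0,-30,0,0,0]
  fingers: 0.35

```text
t: 42.57
tcp_pos: [0.5025, 0.163, 0.2519]
ee_rot: [0.707, 0.707, 0.002, 0.002]
ft_force: [0.8, 0.3, 0.4]
finger_gap: 0.0576
finger_force: 0.0
```

Request:
send_rows:
  series:
    - [0,37,0,0,0,0]
    - [2,37,0,0,0,0]
    - [0,0,0,0,0,0]
    - [0,0,0,0,0,0]
    - [0,0,0,0,0,0]
    - [0,0,0,0,0,0]
  fingers: 1

```text
t: 43.07
tcp_pos: [0.5753, 0.1651, 0.2483]
ee_rot: [0.707, 0.707, 0.0, 0.0]
ft_force: [-0.1, -0.9, -0.8]
finger_gap: 0.0853
finger_force: 0.0
```

```bash
python3 goto.py .5765 .165 .25 1.571; python3 - <<'E'
from h import *
w=read_camera('wrist'); u=px(w,[.5765,.165,.134]); print(u); c=[int(v) for v in u]
print([int(v) for v in(c[0]-65,c[1]-50)]); save(w,'rod.png',(c[0]-65,c[1]-50,c[0]+65,c[1]+50),6)
E
```

```text
t 43.1 tool mm [-0.1  1.2 -1.7] yaw 1.571 tilt rotvec tool [0.001 0.    0.   ]
turn az 0.0
[281.88284102 211.65417266]
[216, 161]
```

View pics/rod.png

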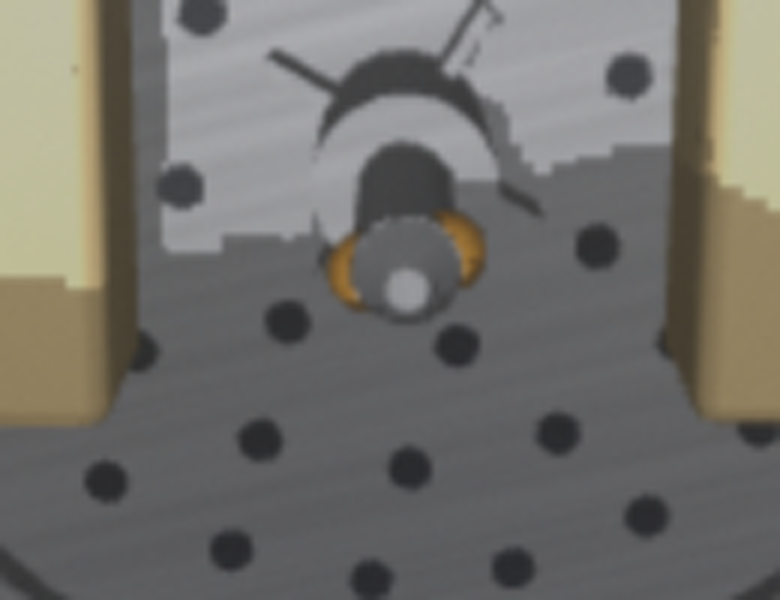

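The rod tip is at crop (406,291), native (283.7,209.5). Both loaves lie flat and symmetric at the sides. Now I go back to the keeper.

Request:
send_rows:
  series:
    - [-20,-3,0,0,0,0]
    - [-36,-6,0,0,0,0]
    - [-36,-6,0,0,0,0]
    - [-36,-6,0,0,0,0]
    - [-36,-6,0,0,0,0]
    - [-36,-6,0,0,0,0]
    - [-36,-6,0,0,0,0]
    - [-36,-6,0,0,0,0]
    - [-36,-6,0,0,0,0]
    - [-36,-6,0,0,0,0]

```text
t: 43.95
tcp_pos: [0.5178, -0.1803, 0.2487]
ee_rot: [0.707, 0.707, 0.0, 0.001]
ft_force: [0.2, 1.2, -0.2]
finger_gap: 0.0854
finger_force: 0.0
```

Request:
send_rows:
  series:
    - [-36,-6,0,0,0,0]
    - [-36,-6,0,0,0,0]
    - [-36,-6,0,0,0,0]
    - [-36,-6,0,0,0,0]
    - [-36,-6,0,0,0,0]
    - [-36,-5,0,0,0,0]
    - [-15,-2,0,0,0,0]
    - [0,0,0,0,0,0]
    - [0,0,0,0,0,0]

```text
t: 44.7
tcp_pos: [0.4813, -0.41, 0.2481]
ee_rot: [0.708, 0.707, 0.0, 0.0]
ft_force: [0.6, 0.3, 0.5]
finger_gap: 0.0851
finger_force: 0.0
```

```bash
python3 goto.py .4811 -.4124 .0213 1.571; python3 - <<'E'
from h import *
w=read_camera('wrist'); u=px(w,[.4811,-.4065,.05]); print(u); c=[int(v) for v in u]
print(c[0]-65,c[1]-50); save(w,'hub.png',(c[0]-65,c[1]-50,c[0]+65,c[1]+50),6)
E
```

```text
t 44.7 tool mm [ -2.2  -0.3 226.8] yaw 1.57 tilt rotvec tool [0.001 0.001 0.   ]
turn az -0.001
[280.49887903 187.04083607]
215 137
```

View pics/hub.png

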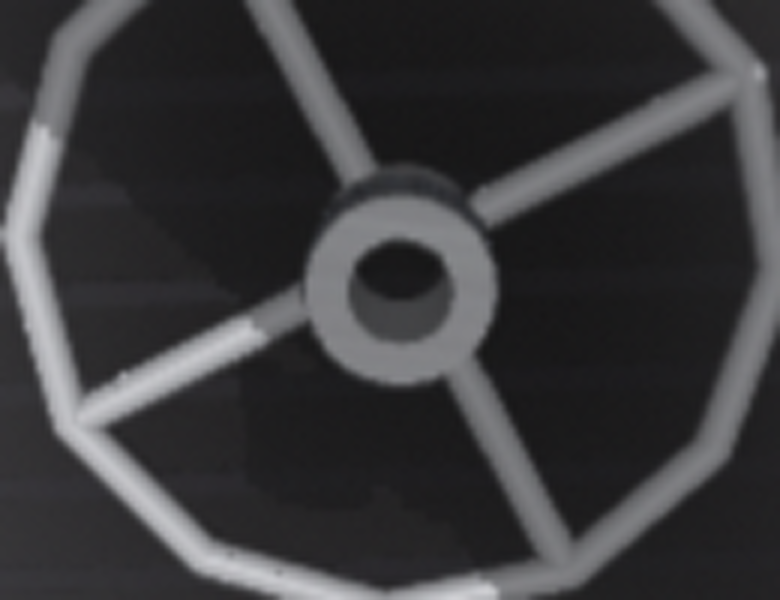

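The hub top centre is at crop (400,290), native (281.7,185.3). I cross-check the hub-to-rod shift against the encoders.

```bash
python3 - <<'E'
from h import *
w=read_camera('wrist'); T=np.array(telemetry.sense()['tcp_pos'])
hub=at(w,(281.7,185.3),.05); T0=np.array([.5753,.1651,.2483])
M=R.from_rotvec(w['rvec']).as_matrix(); w2=dict(w); w2['tvec']=np.array(w['tvec'])-M@(T0-T)
rod=at(w2,(283.7,209.5),.134); print(hub,rod,rod-hub,'encoder',np.array([.5766,.1594])-[.4811,-.4124],T)
E
```

```text
[ 0.48282306 -0.40381846  0.05      ] [0.57761614 0.16638007 0.134     ] [0.09479307 0.57019854 0.084     ] encoder [0.0955 0.5718] [ 0.48198394 -0.40877252  0.24823494]
```

Request:
send_rows:
  series:
    - [1.4,-1,25,0,0,0]
    - [0,0,35,0,0,0]
    - [0,0,38,0,0,0]
    - [0,0,35,0,0,0]
    - [0,0,30,0,0,0]
    - [0,0,25,0,0,0]
    - [0,0,20,0,0,0]
    - [0,0,10,0,0,0]
    - [0,0,0,0,0,0]
    - [0,0,0,0,0,0]

```text
t: 45.63
tcp_pos: [0.4813, -0.408, 0.0303]
ee_rot: [0.707, 0.707, -0.0, 0.0]
ft_force: [-0.1, -0.1, 0.2]
finger_gap: 0.0854
finger_force: 0.0
```

```bash
python3 goto.py .4811 -.4074 .0213 1.571
```

```text
t 45.6 tool mm [ 0.6 -0.2  9. ] yaw 1.572 tilt rotvec tool [ 0.     0.001 -0.   ]
turn az 0.001
```

Request:
send_rows:
  series:
    - [0.6,0,5,0,0,0]
    - [0,0,3,0,0,0]
    - [0,0,0,0,0,0]
    - [0,0,0,0,0,0]

```text
t: 45.97
tcp_pos: [0.481, -0.4082, 0.0218]
ee_rot: [0.707, 0.707, -0.0, 0.0]
ft_force: [-0.2, -0.2, 0.0]
finger_gap: 0.0855
finger_force: 0.0
```

Request:
send_rows:
  series:
    - [0,0,0,0,0,0]
    - [0,0,0,0,0,0]
    - [0,0,0,0,0,0]
    - [0,0,0,0,0,0]
    - [0,0,0,0,0,0]
    - [0,0,0,0,0,0]
    - [0,0,0,0,0,0]
  fingers: -1
  squeeze: 100

```text
t: 46.55
tcp_pos: [0.481, -0.4083, 0.0219]
ee_rot: [0.707, 0.707, -0.0, 0.0]
ft_force: [0.1, 0.8, 4.7]
finger_gap: 0.0316
finger_force: 99.7
```

Request:
send_rows:
  series:
    - [0,0,-8,0,0,0]
    - [0,0,-15,0,0,0]
    - [0,0,-25,0,0,0]
    - [0,0,-30,0,0,0]
    - [0,0,-35,0,0,0]
    - [0,0,-35,0,0,0]
    - [0,0,-30,0,0,0]
    - [0,0,-10,0,0,0]
    - [0,0,0,0,0,0]
    - [0,0,0,0,0,0]

```text
t: 47.38
tcp_pos: [0.4807, -0.4079, 0.2082]
ee_rot: [0.707, 0.707, 0.0, -0.0]
ft_force: [0.3, -0.6, -3.5]
finger_gap: 0.0321
finger_force: 99.4
```

```bash
python3 goto.py .5766 .1644 .2 1.571
```

```text
t 47.4 tool mm [572.3  95.9   8.5] yaw 1.571 tilt rotvec tool [-0.001 -0.001 -0.   ]
turn az -0.0
```

Request:
send_rows:
  series:
    - [20,3,0,0,0,0]
    - [36,6,0,0,0,0]
    - [36,6,0,0,0,0]
    - [36,6,0,0,0,0]
    - [36,6,0,0,0,0]
    - [36,6,0,0,0,0]
    - [36,6,0,0,0,0]
    - [36,6,0,0,0,0]
    - [36,6,0,0,0,0]
    - [36,6,0,0,0,0]

```text
t: 48.22
tcp_pos: [0.5365, -0.0618, 0.2061]
ee_rot: [0.707, 0.707, -0.001, -0.002]
ft_force: [0.6, -0.4, -2.4]
finger_gap: 0.0317
finger_force: 99.6
```

Request:
send_rows:
  series:
    - [36,6,0,0,0,0]
    - [36,6,0,0,0,0]
    - [36,6,0,0,0,0]
    - [36,6,0,0,0,0]
    - [36,6,0,0,0,0]
    - [34,6,0,0,0,0]
    - [13,3,0,0,0,0]
    - [0,0,0,0,0,0]
    - [0,0,0,0,0,0]
    - [0,0,0,0,0,0]

```text
t: 49.05
tcp_pos: [0.5761, 0.1621, 0.2075]
ee_rot: [0.707, 0.707, -0.001, -0.001]
ft_force: [0.2, -0.6, -2.2]
finger_gap: 0.0317
finger_force: 99.8
```

```bash
python3 goto.py .5766 .1636 .155 1.571
```

```text
t 49.0 tool mm [ 1.5  0.7 52.5] yaw 1.57 tilt rotvec tool [-0.003  0.001  0.   ]
turn az -0.001
```

Request:
send_rows:
  series:
    - [1.5,0.6,15,0,0,0]
    - [0,0,20,0,0,0]
    - [0,0,12,0,0,0]
    - [0,0,5,0,0,0]
    - [0,0,0,0,0,0]
    - [0,0,0,0,0,0]
    - [0,0,0,0,0,0]

```text
t: 49.63
tcp_pos: [0.5779, 0.1642, 0.1584]
ee_rot: [0.707, 0.707, 0.0, 0.001]
ft_force: [-0.2, -0.1, -2.2]
finger_gap: 0.0317
finger_force: 99.8
```

```bash
python3 goto.py .5766 .1636 .135 1.571; python3 - <<'E'
from h import *
q=read_camera('scene'); save(q,'s2.png',(290,130,390,230),6)
E
```

```text
t 49.6 tool mm [-0.6 -1.4 23.4] yaw 1.57 tilt rotvec tool [ 0.001  0.    -0.   ]
turn az -0.001
```

View pics/s2.png

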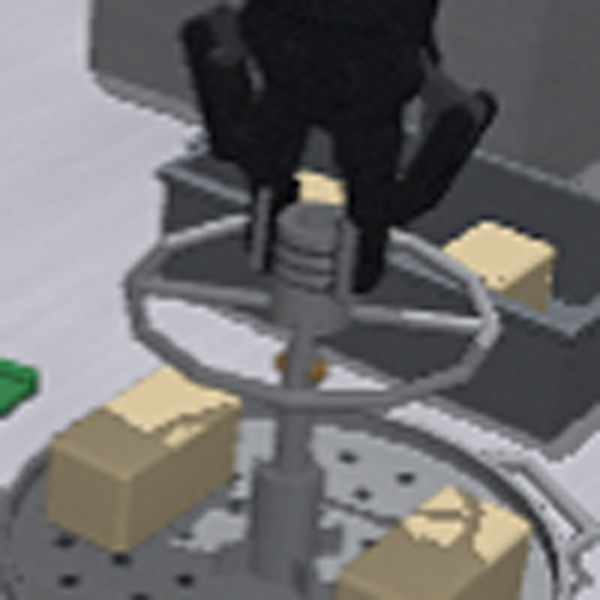

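The hub hangs level over the rod, both loaves lie flat and the faulty ones are in the tub. I insert slowly and watch the forces.

Request:
send_rows:
  series:
    - [-0.6,-1.3,3,0,0,0]
    - [0,0,3,0,0,0]
    - [0,0,3,0,0,0]
    - [0,0,3,0,0,0]
    - [0,0,0,0,0,0]
    - [0,0,0,0,0,0]

```text
t: 50.18
tcp_pos: [0.5759, 0.1639, 0.1449]
ee_rot: [0.707, 0.707, -0.0, -0.0]
ft_force: [0.4, -0.6, -2.4]
finger_gap: 0.0316
finger_force: 99.8
```

Request:
send_rows:
  series:
    - [0,0,2,0,0,0]
    - [0,0,2,0,0,0]
    - [0,0,2,0,0,0]
    - [0,0,2,0,0,0]
    - [0,0,0,0,0,0]
    - [0,0,0,0,0,0]

```text
t: 50.68
tcp_pos: [0.576, 0.1639, 0.1371]
ee_rot: [0.707, 0.707, -0.0, -0.0]
ft_force: [-0.4, -1.0, -2.3]
finger_gap: 0.0318
finger_force: 99.8
```

Request:
send_rows:
  series:
    - [0,0,2,0,0,0]
    - [0,0,2,0,0,0]
    - [0,0,2,0,0,0]
    - [0,0,2,0,0,0]
    - [0,0,0,0,0,0]

```text
t: 51.1
tcp_pos: [0.5767, 0.1638, 0.1299]
ee_rot: [0.707, 0.707, 0.001, 0.001]
ft_force: [1.1, -0.4, 0.2]
finger_gap: 0.0317
finger_force: 100.3
```

Request:
send_rows:
  series:
    - [0,0,2,0,0,0]
    - [0,0,2,0,0,0]
    - [0,0,2,0,0,0]
    - [0,0,2,0,0,0]
    - [0,0,0,0,0,0]

```text
t: 51.52
tcp_pos: [0.5761, 0.1637, 0.1204]
ee_rot: [0.707, 0.707, -0.0, -0.0]
ft_force: [4.7, -0.5, -5.1]
finger_gap: 0.0321
finger_force: 99.9
```

Request:
send_rows:
  series:
    - [0,0,3,0,0,0]
    - [0,0,3,0,0,0]
    - [0,0,3,0,0,0]
    - [0,0,3,0,0,0]
    - [0,0,0,0,0,0]

```text
t: 51.93
tcp_pos: [0.5759, 0.1638, 0.1081]
ee_rot: [0.707, 0.707, -0.0, -0.0]
ft_force: [7.8, -0.3, -5.3]
finger_gap: 0.0315
finger_force: 99.7
```

Request:
send_rows:
  series:
    - [0,0.7,3,0,0,0]
    - [0,0,3,0,0,0]
    - [0,0,3,0,0,0]
    - [0,0,3,0,0,0]
    - [0,0,3,0,0,0]
    - [0,0,0,0,0,0]

```text
t: 52.43
tcp_pos: [0.5762, 0.1638, 0.0929]
ee_rot: [0.707, 0.707, -0.001, -0.0]
ft_force: [5.4, -1.1, -5.7]
finger_gap: 0.0314
finger_force: 99.5
```

Request:
send_rows:
  series:
    - [0,0,2,0,0,0]
    - [0,0,2,0,0,0]
    - [0,0,1.5,0,0,0]
    - [0,0,0,0,0,0]
    - [0,0,0,0,0,0]

```text
t: 52.85
tcp_pos: [0.5759, 0.164, 0.0871]
ee_rot: [0.707, 0.707, -0.001, -0.001]
ft_force: [5.2, 0.0, -13.4]
finger_gap: 0.0316
finger_force: 100.1
```

Request:
send_rows:
  series:
    - [0,0.5,1.5,0,0,0]
    - [0,0,1,0,0,0]
    - [0,0,0,0,0,0]
    - [0,0,0,0,0,0]

```text
t: 53.18
tcp_pos: [0.5769, 0.1639, 0.0862]
ee_rot: [0.707, 0.707, -0.0, -0.0]
ft_force: [0.5, 0.4, -7.1]
finger_gap: 0.0317
finger_force: 100.7
```

Request:
send_rows:
  series:
    - [0,0,1,0,0,0]
    - [0,0,0.5,0,0,0]
    - [0,0,0,0,0,0]
    - [0,0,0,0,0,0]

```text
t: 53.52
tcp_pos: [0.5775, 0.1639, 0.0851]
ee_rot: [0.707, 0.707, 0.0, 0.0]
ft_force: [-0.2, 0.4, -2.8]
finger_gap: 0.0319
finger_force: 101.1
```

Request:
send_rows:
  series:
    - [0,0,1,0,0,0]
    - [0,0,0.5,0,0,0]
    - [0,0,0,0,0,0]
    - [0,0,0,0,0,0]

```text
t: 53.85
tcp_pos: [0.5776, 0.1639, 0.0839]
ee_rot: [0.707, 0.707, 0.0, 0.0]
ft_force: [-1.7, 0.4, 2.6]
finger_gap: 0.0319
finger_force: 102.0
```

Request:
send_rows:
  series:
    - [0,0,1,0,0,0]
    - [0,0,0,0,0,0]
    - [0,0,0,0,0,0]

```text
t: 54.1
tcp_pos: [0.5776, 0.1639, 0.0838]
ee_rot: [0.707, 0.707, 0.0, 0.0]
ft_force: [-5.9, -1.0, 11.4]
finger_gap: 0.0315
finger_force: 103.0
```

Seated at the predicted height of 0.0839 with firm contact. I release and withdraw.

Request:
send_rows:
  series:
    - [0,0,0,0,0,0]
    - [0,0,0,0,0,0]
    - [0,0,0,0,0,0]
    - [0,0,0,0,0,0]
    - [0,0,0,0,0,0]
    - [0,0,0,0,0,0]
  fingers: 1

```text
t: 54.6
tcp_pos: [0.5772, 0.1639, 0.0821]
ee_rot: [0.707, 0.707, -0.0, -0.0]
ft_force: [0.2, -1.4, -0.9]
finger_gap: 0.0854
finger_force: 0.0
```

Request:
send_rows:
  series:
    - [0,0,-10,0,0,0]
    - [0,0,-20,0,0,0]
    - [0,0,-25,0,0,0]
    - [0,0,-30,0,0,0]
    - [0,0,-30,0,0,0]
    - [0,0,-30,0,0,0]
    - [0,0,-15,0,0,0]
    - [-30,0,0,0,0,0]
    - [-30,0,0,0,0,0]
    - [0,0,0,0,0,0]

```text
t: 55.43
tcp_pos: [0.5778, 0.1001, 0.2436]
ee_rot: [0.708, 0.706, -0.0, 0.001]
ft_force: [-0.7, -1.3, -0.1]
finger_gap: 0.0851
finger_force: 0.0
```

```bash
python3 - <<'E'
from h import *
q=read_camera('scene'); save(q,'s3.png',(270,130,420,260),5)
E
```

```text
(no output)
```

View pics/s3.png

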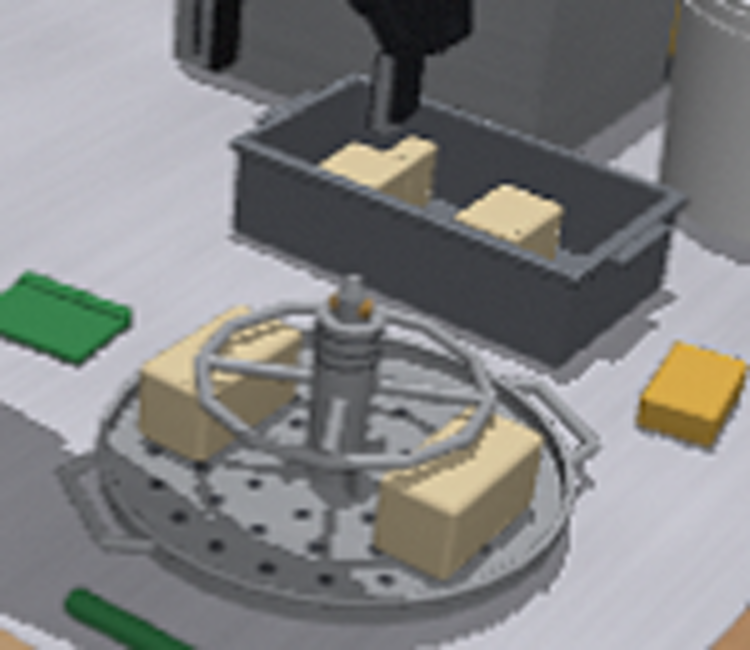

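The keeper is home, with both orange balls out above the hub at crop (335,305) and (365,308). Both sound loaves lie flat, and the chipped and short loaves are in the tub.

```bash
python3 -c "
from cell import manip; print(manip.job_done())"
```

```text
the job is handed in; nothing more can be done
None
```

The job is handed in: the keeper is home on the shoulder with both balls out above it, the two sound loaves lie flat in the basket, the short and chipped loaves are in the tub, and I never touched the brush, marker, scraper, jar or offcut; the hand-in returned no verdict.

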